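# Isolate the air and clear the T-slots

## Task

The air-clamp plate is fouled with scrap: bar ends on top of it, slugs and offcuts lodged in its T-slots. Shut the air off first (pull the valve's knob up, turn it a quarter turn clockwise to its stop, push it fully back down to lock it), then move the bar ends into the swarf tray and with the scraper drive every lodged piece along its slot and out of the open end into the tray, put the scraper back in its block, and only then turn the air on again and lock the knob down. Keep the blade out of the slots while the air is not locked off, and leave the other things on the bench where they are.

Things in the scene. Friction and masses are not known exactly. Their poses are not given: they have to be found in the camera images.
- valve: air service unit, fixed: dark steel bracket (foot 90 x 135 mm) with two 50 mm aluminium blocks side by side. Origin on the bench under the shut-off valve block, which bears the only knob on its top; z up, x to the back; the filter with clear bowl and tilted gauge is 54 mm to its -y side. Block tops 150 mm above the bench; only the knob stands higher than 158 mm.
- knob_grip (a point): point on the knob's upright axis at the height to grip it, 180 mm above the bench when down; rises with the knob. Black ribbed round knob, 43 mm in diameter; its side runs from 17 mm below to 12 mm above this point. A white ridge on its top points to the filter (-y of the unit) when the air is on, to the front (-x of the unit) when off.
- valve_lift (a joint): how far the knob is pulled up, m: 0 fully down (locked), 0.012 fully up (stop). It stays where it is left (friction 3 N). Below about 0.007 a lug is caught in a notch and the knob cannot turn (it only gives a little and springs back); it goes back down only within about 0.1 rad of either end of its turn.
- valve_turn (a joint): turn of the knob, rad, growing clockwise seen from above: 0 air on (the start), 1.571 air off; stops at both ends, friction 0.06 N m.
- plate: dark iron fixture plate, fixed, 230 x 212 mm, top face 65 mm above the bench. Origin on the bench under the middle T-slot; y runs along the three T-slots towards their open ends (y = +100 mm), x across them, z up. Slot centre lines at x = -50, 0, +50 mm. Two air cylinders stand on its far strip (x = 87 to 137 mm), tops 111 mm above the bench.
- slot_stop (a point): stopped end of the middle T-slot, on the centre line of its floor, at y = -98 mm of the plate; the other slots end at the same y. For the first 32 mm from here a slot is only 18 mm wide all the way down: scrap cannot get in there, a blade always can. From there to the open end: neck 18 mm wide, 15 mm deep, below it an undercut 30 mm wide, 13 mm high. Floor 37 mm above the bench.
- tray (a point): centre of the floor of the steel swarf tray fixed to the plate below the open ends (axes as the plate's): inside about 164 mm along the plate's x, 87 mm along its y; floor 3 mm above the bench and 34 mm below the slot floors, walls 42 mm high on three sides, the plate's end face on the fourth.
- holder: loose dark steel block 75 x 75 x 52 mm, about 0.9 kg, home of the scraper; origin at the centre of its underside, z up. In its top a pocket 17 mm (its x) by 23 mm (its y), 48 mm deep.
- scraper: slot scraper, upright in its block at the start: flat steel blade 14 mm wide (its y), 8 mm thick (its x), 46 mm long, then a 30 mm square collar 8 mm high, then a square wooden handle 26 x 26 mm, from 54 to 138 mm above the tip. About 0.16 kg. Origin at the middle of the blade's tip, z up the handle. In the block the collar rests on its top and the tip is 6 mm above its underside.
- scrap0: round steel slug, 24 mm in diameter and 8 mm thick, 28 g, lying flat in the wide bottom of one of the T-slots, seen through the neck; origin at the centre of its underside. It may be absent.
- scrap1: square steel offcut, 20 x 20 x 9 mm, 28 g, lying flat in the wide bottom of one of the T-slots, seen through the neck; origin at the centre of its underside. It may be absent.
- scrap2: round steel slug, 24 mm in diameter and 8 mm thick, 28 g, lying flat in the wide bottom of one of the T-slots, seen through the neck; origin at the centre of its underside. It may be absent.
- scrap3: square steel offcut, 20 x 20 x 9 mm, 28 g, lying flat in the wide bottom of one of the T-slots, seen through the neck; origin at the centre of its underside. It may be absent.
- scrap4: round steel slug, 24 mm in diameter and 8 mm thick, 28 g, lying flat in the wide bottom of one of the T-slots, seen through the neck; origin at the centre of its underside. It may be absent.
- scrap5: square steel offcut, 20 x 20 x 9 mm, 28 g, lying flat in the wide bottom of one of the T-slots, seen through the neck; origin at the centre of its underside. It may be absent.
- bar0: square steel bar end, 22 x 22 x 45 mm (long along its x), 0.165 kg, lying on top of the plate; origin at the centre of its underside, z up. It may be absent.
- bar1: square steel bar end, 22 x 22 x 45 mm (long along its x), 0.165 kg, lying on top of the plate; origin at the centre of its underside, z up. It may be absent.
- spanner: open-ended spanner, 170 mm, lying on the bench; loose, not part of the job. Origin at its underside.
- die_ring: dark steel die ring, 90 mm across, 22 mm high; loose, not part of the job. Origin at its underside.
- step_block: stepped clamping block, 50 x 30 x 36 mm; loose, not part of the job. Origin at its underside.
- oil: white oil bottle, 54 mm across, 130 mm high; loose, not part of the job. Origin at its underside.
- stud_nut: T-bolt standing on its 26 mm head, 62 mm high; loose, not part of the job. Origin at its underside.
- chip_brush: chip brush, 180 mm, lying on the bench; loose, not part of the job. Origin at its underside.
There are look-alikes about, which are no part of the job. Leave any blue look-alike of the bar1 alone.

How it is judged:
On the way, in this order (a step that is already met when the one before it is completed fails the run):
1. the air is shut off: knob turned a quarter turn clockwise and pushed fully back down (value of joint valve_turn above 1.42 rad and value of joint valve_lift below 0.002 m), for 0.2 s.
2. all scrap, bar ends too, lies in the swarf tray and the scraper stands in its block again, released, the air still locked off (all of step 1 and x of scrap0 in the frame of tray between -0.085 and 0.085 m and y of scrap0 in the frame of tray between -0.05 and 0.05 m and z of each of scrap0, scrap1, scrap2, scrap3, scrap4, scrap5 in the frame of tray below 0.032 m and linear speed of each of scrap0, scrap1, scrap2, scrap3, scrap4, scrap5, bar0, bar1 below 0.05 m/s and x of scrap1 in the frame of tray between -0.085 and 0.085 m and y of scrap1 in the frame of tray between -0.05 and 0.05 m and x of scrap2 in the frame of tray between -0.085 and 0.085 m and y of scrap2 in the frame of tray between -0.05 and 0.05 m and x of scrap3 in the frame of tray between -0.085 and 0.085 m and y of scrap3 in the frame of tray between -0.05 and 0.05 m and x of scrap4 in the frame of tray between -0.085 and 0.085 m and y of scrap4 in the frame of tray between -0.05 and 0.05 m and x of scrap5 in the frame of tray between -0.085 and 0.085 m and y of scrap5 in the frame of tray between -0.05 and 0.05 m and x of bar0 in the frame of tray between -0.085 and 0.085 m and y of bar0 in the frame of tray between -0.05 and 0.05 m and z of each of bar0, bar1 in the frame of tray below 0.05 m and x of bar1 in the frame of tray between -0.085 and 0.085 m and y of bar1 in the frame of tray between -0.05 and 0.05 m and x of scraper in the frame of holder between -0.008 and 0.008 m and y of scraper in the frame of holder between -0.01 and 0.01 m and z of scraper in the frame of holder below 0.012 m and angle between scraper's own z axis and vertical below 0.15 rad and angle between holder's own z axis and vertical below 0.1 rad and linear speed of scraper below 0.02 m/s and contact force between scraper and the fingers below 0.1 N), for 0.2 s.
3. the air is on again: knob turned back and pushed fully down (value of joint valve_turn below 0.15 rad and value of joint valve_lift below 0.002 m), for 0.2 s.
At the end, for the whole second after the job is handed in: All scrap at rest on the swarf tray's floor (slugs and offcuts under 32 mm above it, bar ends under 50 mm); the scraper upright in its block's pocket, tip under 12 mm above the block's underside, tilt under 0.15 rad, released; the knob back at on (within 0.15 rad) and down to within 2 mm (all of step 3 and x of scrap0 in the frame of tray between -0.085 and 0.085 m and y of scrap0 in the frame of tray between -0.05 and 0.05 m and z of each of scrap0, scrap1, scrap2, scrap3, scrap4, scrap5 in the frame of tray below 0.032 m and linear speed of each of scrap0, scrap1, scrap2, scrap3, scrap4, scrap5, bar0, bar1 below 0.05 m/s and x of scrap1 in the frame of tray between -0.085 and 0.085 m and y of scrap1 in the frame of tray between -0.05 and 0.05 m and x of scrap2 in the frame of tray between -0.085 and 0.085 m and y of scrap2 in the frame of tray between -0.05 and 0.05 m and x of scrap3 in the frame of tray between -0.085 and 0.085 m and y of scrap3 in the frame of tray between -0.05 and 0.05 m and x of scrap4 in the frame of tray between -0.085 and 0.085 m and y of scrap4 in the frame of tray between -0.05 and 0.05 m and x of scrap5 in the frame of tray between -0.085 and 0.085 m and y of scrap5 in the frame of tray between -0.05 and 0.05 m and x of bar0 in the frame of tray between -0.085 and 0.085 m and y of bar0 in the frame of tray between -0.05 and 0.05 m and z of each of bar0, bar1 in the frame of tray below 0.05 m and x of bar1 in the frame of tray between -0.085 and 0.085 m and y of bar1 in the frame of tray between -0.05 and 0.05 m and x of scraper in the frame of holder between -0.008 and 0.008 m and y of scraper in the frame of holder between -0.01 and 0.01 m and z of scraper in the frame of holder below 0.012 m and angle between scraper's own z axis and vertical below 0.15 rad and angle between holder's own z axis and vertical below 0.1 rad and linear speed of scraper below 0.02 m/s and contact force between scraper and the fingers below 0.1 N); the robot touches nothing.
It fails at once if the scraper's blade in a slot while the air is not locked off ((z of scraper in the frame of plate between 0 and 0.058 m and x of scraper in the frame of plate between -0.08 and 0.08 m and y of scraper in the frame of plate between -0.1 and 0.1 m) and not (value of joint valve_turn above 1.42 rad and value of joint valve_lift below 0.004 m)).
It fails at once if another thing on the bench pushed more than 30 mm or knocked over (distance of any of spanner, die_ring, step_block, oil, stud_nut, chip_brush from where it was at the start of the episode above 0.03 m or angle between any of oil, stud_nut's own z axis and vertical above 0.5 rad).
Of scrap0, scrap1, scrap2, scrap3, scrap4, scrap5 only 3 to 5 are there at a start; the rules pass over those that are not, and their reading is None.
Of bar0, bar1 only 1 to 2 are there at a start; the rules pass over those that are not, and their reading is None.
At some moment in a run one of holder, bar0, bar1, scrap0, scrap1, scrap2, scrap3, scrap4, scrap5 may be knocked a few centimetres aside while the robot is not near it.
Once in a run the grip may slacken for a moment while it holds something.
It also fails if it takes over 208 s, if anything falls off the work surface, if the arm or the gripper's body presses on something with over 40 N, if the wrist force passes 120 N, or if a joint passes its speed limit or range.

## Robot

A 6-joint arm with a two-finger parallel gripper is mounted at the origin on the work surface. World frame = base frame: x ahead of the robot, y to its left, z up, the work surface at z = 0. Lengths are in m, angles in rad, forces in N, time in s.
With the tool pointing down it reaches from about 0.3 to 0.875 m from the base axis. Payload 6.4 kg.
Tool frame: the origin (TCP) lies midway between the tips of the shut fingers; the grasp point (between the pads) lies 19 mm behind it; x points along the fingers, y is the direction in which the jaws open and shut, and the axes are right-handed (so a half turn about x gives the same grasp; the last joint's range is limited). The gripper opens to 85 mm and grips with 20 to 120 N. Pads are 22 mm wide; open, the fingers measure 114 mm over their backs; the gripper's body (76 mm by 85 mm) begins 54 mm behind the grasp point. The pads swing forward as they close: fully open they stand 13 mm farther back than shut.
Start: joints at [-0.206, 0.181, 1.607, -0, 1.354, -0.206], TCP at [0.575, 0, 0.231] pointing down, gripper open.
Joint ranges: [-2.99, 2.99], [-0.89, 2.07], [0.3, 2.58], [-1.14, 4.28], [0, 2.63], [-3.12, 3.12]. Speed limits (rad/s): [2.57, 2.57, 3.01, 3.14, 3.14, 3.14].

## Interface

Orientations are given as a unit quaternion [w, x, y, z].
In Python, from bench import ctrl gives the robot as it stands.
- The arm moves only by the tool servo_tool, never from a script. Its argument "targets" is a list of rows, each a list of 7 numbers: the turn, a rotation vector about the tool's x, y, z in rad, then the shift along the tool's x, y, z in mm, then the opening, from -1 (shut) to 1 (fully open). A call has exactly 8 rows; each row is the pose to reach, as a shift and turn from the pose measured when the call began, along the tool's axes at that moment; what a row does not reach only later rows make up. A row lasts 1/8 s, in which the tool goes at most 62.5 mm and 10.7 degrees, less where a joint would pass 70% of its speed; a pose out of reach is approached as far as the arm can. A call with a gripper value outside its range is refused whole. The fingers move at their own pace and stop on an object; the grip force is fixed at half the most. Time passes only in rows, so rows that repeat a pose let the fingers close, or fill a call up. It gives the time, the measured TCP pose, the force and the opening at its end, in the units of the state.
- ctrl.get_obs(): the state, without advancing time (a new reading comes with each control period).
- ctrl.camera(name): name is "scene" or "side" or "wrist"; returns a dict with "pixels" (480x640x3 uint8, blue, green, red), "intrinsics" (3x3 intrinsics, pixels), "D" ([k1, k2, p1, p2, k3] as OpenCV has them; the pictures are not rectified), "R" (3x3) and "t" (3): a world point X has camera coordinates R X + t; the wrist camera has in their place "tool_from_camera" (4x4, takes a point from camera to tool coordinates, whose origin is the TCP and whose axes are the tool frame's). Camera axes: x right, y down, z forward; pixel columns grow to the right and rows downward; lengths in m; the calibration is good to about 2 mm. A picture is of the moment at which its call begins: read the wrist's pose just before it. There is no depth.
- ctrl.hand_in(): hands the job in, once; it reports no verdict.
The state is a dict: "time_s": time; "q": joint angles; "dq": joint speeds; "joint_efforts": joint torques, N m; "eef_pos": TCP position; "eef_rot": TCP orientation; "wrist_force": force on the tool from outside, world axes, zero at the start; "torque": the same for the moment, N m; "opening": opening from 0.0 (shut) to 1.0 (fully open).
Only numpy, scipy, OpenCV 4.12 (cv2) and the standard library are available. Lean on these libraries where they do the work, as an engineer would, in place of code of your own. Each camera call takes 0.05 s, during which the arm holds its last target.

## Working session

There is one attempt and no reset: what is moved stays moved. The work goes in short steps, Python scripts to look and compute and a tool call to move; the robot and the scene stay as the last step left them, time stands still between calls to the robot, and variables do not carry over. Pictures are saved under pics/ and viewed, and the job is handed in when it is done.

Besides the shell and the picture viewer there is one more tool, called after "Call:" by a JSON object that holds its "op" and its "data", one argument or row to a line. servo_tool: Moves the arm, as the interface text tells. Its arguments: {"type":"object","properties":{"targets":{"type":"array","items":{"type":"array","items":{"type":"number"}}}},"required":["targets"]}

```bash
ls; mkdir -p pics
cat > h.py <<'E'
import numpy as np, cv2
from bench import ctrl
def snap(name,fn):
    c=ctrl.camera(name); cv2.imwrite('pics/'+fn,c['pixels']); return c
E
python3 - <<'E'
from h import *
import pickle
o=ctrl.get_obs(); print(o)
for n in ['scene','side','wrist']:
    c=snap(n,n+'0.png'); pickle.dump((o,c),open(n+'0.pkl','wb'))
    print(n,{k:v for k,v in c.items() if k!='pixels'})
E
```

```text
pics
{'time_s': 0.0, 'q': array([-2.06304142e-01,  1.81507107e-01,  1.60802128e+00,  1.51710599e-05,
        1.35379262e+00, -2.06328974e-01]), 'dq': array([-1.70610721e-04, -3.40368031e-06, -7.18978315e-05, -1.08688733e-03,
       -2.09171894e-03,  1.05830171e-03]), 'joint_efforts': array([ 3.41415571e-04, -4.44869328e+01, -3.51340663e+01, -2.51131587e-04,
        9.11703974e-03,  3.43231875e-05]), 'eef_pos': array([5.74446757e-01, 1.35734091e-04, 2.30396818e-01]), 'eef_rot': array([ 0.4994909 ,  0.4996644 ,  0.50051951, -0.50032445]), 'wrist_force': array([0.28298826, 0.01292252, 0.96372325]), 'torque': array([ 0.04226142, -0.01483282,  0.00325277]), 'opening': 0.9986623357796424}
scene {'intrinsics': array([[521.06417386,   0.        , 319.86598941],
       [  0.        , 521.06417386, 239.02551228],
       [  0.        ,   0.        ,   1.        ]]), 'D': array([-0.05246653,  0.        ,  0.        ,  0.        ,  0.        ]), 'R': array([[ 0.5438564 ,  0.83914361,  0.00762962],
       [ 0.56243141, -0.35773905, -0.74544864],
       [-0.62280906,  0.40970815, -0.6665194 ]]), 't
[... 422 characters left out ...]
628, -0.79321856, -0.60154299]]), 't': array([0.55348091, 0.10907707, 1.19301053])}
wrist {'intrinsics': array([[363.52144952,   0.        , 320.53365534],
       [  0.        , 363.52144952, 235.21729567],
       [  0.        ,   0.        ,   1.        ]]), 'D': array([-0.00243812,  0.        ,  0.        ,  0.        ,  0.        ]), 'tool_from_camera': array([[ 8.91164731e-04, -2.95926722e-01,  9.55210229e-01,
        -1.42989074e-01],
       [ 9.99999044e-01,  1.27349496e-03, -5.38418323e-04,
         5.21450075e-04],
       [-1.05712304e-03,  9.55209795e-01,  2.95927575e-01,
        -7.37353427e-02],
       [ 0.00000000e+00,  0.00000000e+00,  0.00000000e+00,
         1.00000000e+00]])}
```

View pics/scene0.png

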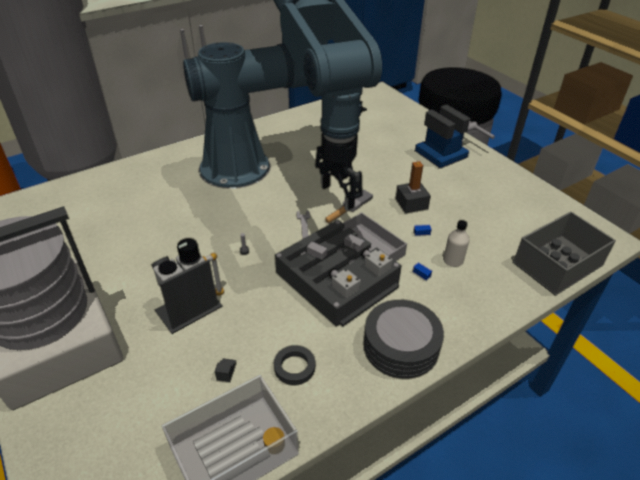

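View pics/side0.png

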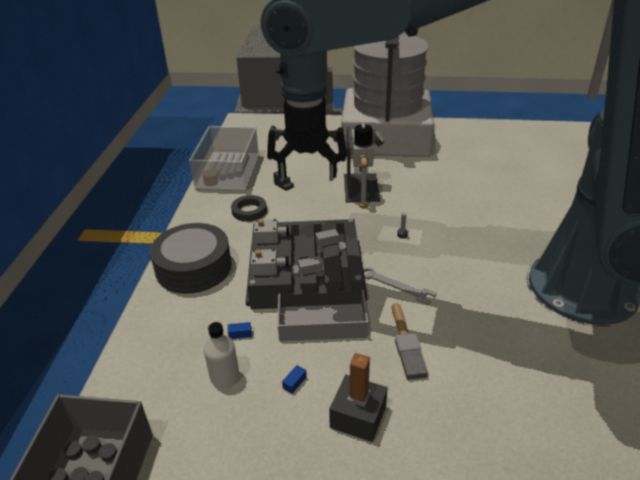

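View pics/wrist0.png

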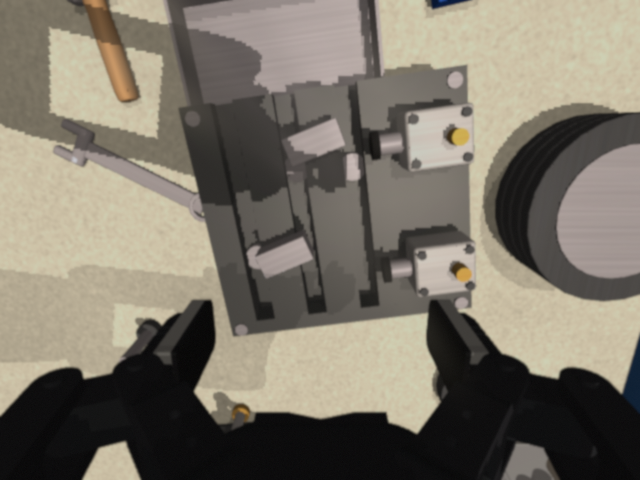

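The scene view shows the valve unit at (188,245), the plate with two silver bars at (340,260), the scraper in its block at (415,185), and blue look-alikes at (423,229) and (423,271). The wrist view shows the plate from above, with bars at (315,138) and (280,257). Next I'll zoom in for measurements.

```bash
cat >> h.py <<'E'
import pickle
from scipy.spatial.transform import Rotation as Rn
def qR(q): return Rn.from_quat([q[1],q[2],q[3],q[0]]).as_matrix()
def ray(c,uv,o=None):
    """origin, dirs (Nx3) in world"""
    uv=np.asarray(uv,float).reshape(-1,1,2)
    n=cv2.undistortPoints(uv,c['intrinsics'],c['D']).reshape(-1,2)
    d=np.c_[n,np.ones(len(n))]
    if 'R' in c:
        R=c['R'];t=c['t']; return -R.T@t,d@R
    T=c['tool_from_camera'];Rt=qR(o['eef_rot'])
    return o['eef_pos']+Rt@T[:3,3], d@(Rt@T[:3,:3]).T
def onz(c,uv,z,o=None):
    p,d=ray(c,uv,o); s=(np.broadcast_to(z,len(d))-p[2])/d[:,2]; return p+d*s[:,None]
def proj(c,X,o=None):
    X=np.atleast_2d(X).astype(float)
    if 'R' in c: R,t=c['R'],c['t']
    else:
        T=c['tool_from_camera'];Rt=qR(o['eef_rot']);Rc=Rt@T[:3,:3];p=o['eef_pos']+Rt@T[:3,3]
        R=Rc.T;t=-R@p
    return cv2.projectPoints(X,cv2.Rodrigues(R)[0],t,c['intrinsics'],c['D'])[0].reshape(-1,2)
def crop(c,x0,y0,w,h,fn,s=4):
    im=c['pixels'][y0:y0+h,x0:x0+w]; im=cv2.resize(im,None,fx=s,fy=s,interpolation=cv2.INTER_CUBIC)
    im=np.clip(im.astype(float)*1.5,0,255).astype(np.uint8)
    cv2.imwrite('pics/'+fn,im)
def ld(n): return pickle.load(open(n+'.pkl','rb'))
def both(c1,p1,c2,p2,o=None):
    a,d=ray(c1,[p1],o);b,e=ray(c2,[p2],o);d=d[0]/np.linalg.norm(d[0]);e=e[0]/np.linalg.norm(e[0])
    s=np.linalg.lstsq(np.c_[d,-e],b-a,rcond=None)[0];P=a+d*s[0];Q=b+e*s[1]
    return (P+Q)/2,np.linalg.norm(P-Q)
E
python3 - <<'E'
from h import *
o,w=ld('wrist0');_,s=ld('scene0');_,d=ld('side0')
crop(w,170,60,320,290,'w0c.png',2.5)
crop(s,140,225,100,110,'s0valve.png',5)
crop(d,325,110,80,110,'d0valve.png',5)
crop(s,380,150,70,80,'s0hold.png',6)
crop(d,310,340,100,110,'d0hold.png',5)
E
```

```text
(no output)
```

View pics/w0c.png

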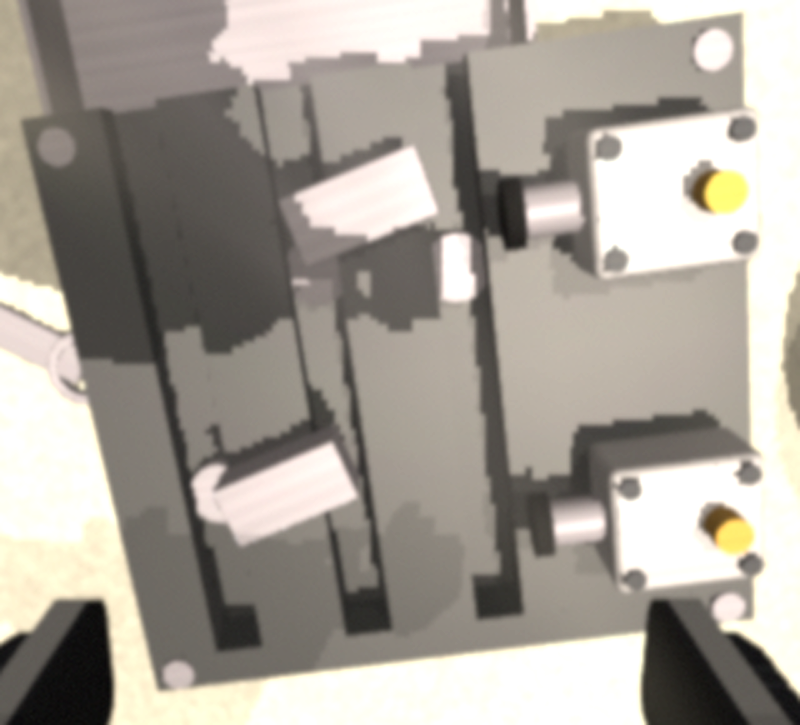

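View pics/s0valve.png

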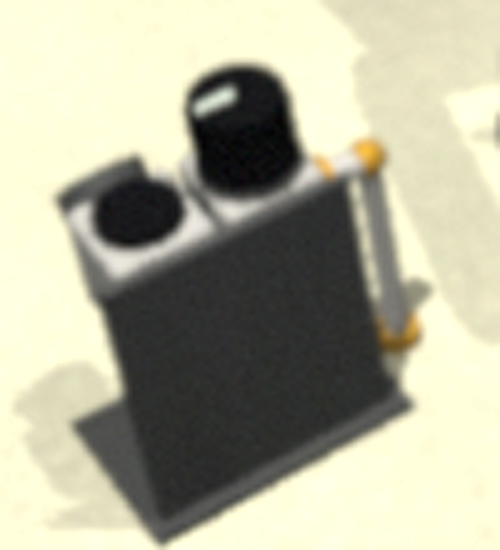

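View pics/d0valve.png

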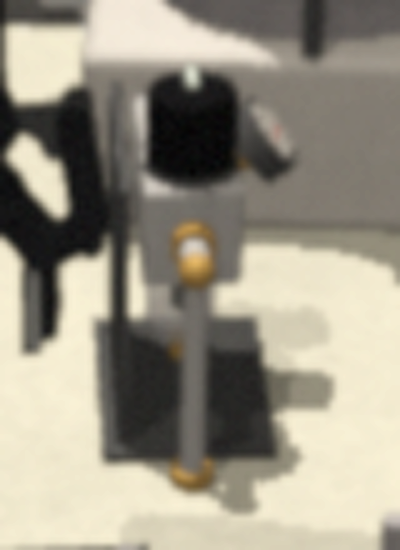

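View pics/s0hold.png

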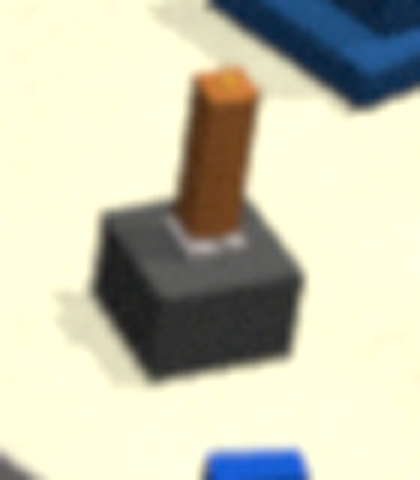

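View pics/d0hold.png

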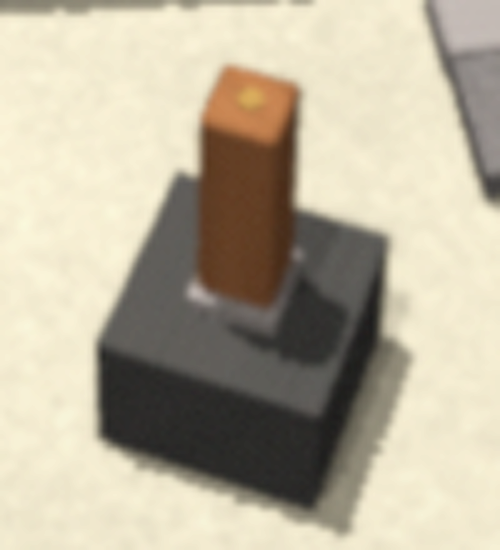

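Run:
```python
from h import *
o,w=ld('wrist0');_,s=ld('scene0');_,d=ld('side0')
f=lambda p,x,y,k:np.array(p)/k+[x,y]
C=onz(w,f([(22,122),(160,690),(742,13),(753,617)],170,60,2.5),.065,o)
print(C); 
print('len left,right,top,bot',[np.linalg.norm(C[a]-C[b]) for a,b in((0,1),(2,3),(0,2),(1,3))])
for a,b in((0,1),(2,3)):
    v=C[a]-C[b]; print('ang y', np.degrees(np.arctan2(v[1],v[0])))
for a,b in((0,2),(1,3)):
    v=C[b]-C[a]; print('ang x', np.degrees(np.arctan2(v[1],v[0])))
# slot stop ends (bottom edges, top face)
print('stops',onz(w,f([(240,648),(369,632),(500,615)],170,60,2.5),.065,o))
k1=f([(240,88)],140,225,5)[0];k2=f([(193,88)],325,110,5)[0]
print('knobtop',onz(s,[k1],.192),onz(d,[k2],.192),both(s,k1,d,k2))
# holder
h1=f([(225,85)],380,150,6)[0];h2=f([(251,98)],310,340,5)[0]
print('handle top',onz(s,[h1],.144),onz(d,[h2],.144),both(s,h1,d,h2))
print('holder top corners side',onz(d,f([(180,175),(388,238),(318,413),(100,345)],310,340,5),.052))
print('holder top corners scene',onz(s,f([(103,212),(250,203),(302,275),(163,298)],380,150,6),.052))
```

```text
[[ 0.46058021  0.0844504   0.065     ]
 [ 0.49047751 -0.12435094  0.065     ]
 [ 0.68782753  0.11666137  0.065     ]
 [ 0.71698564 -0.09215327  0.065     ]]
len left,right,top,bot [np.float64(0.21093089970705503), np.float64(0.2108405806381556), np.float64(0.22951883022117456), np.float64(0.22878510267204266)]
ang y 98.14853193273335
ang y 97.94917167585544
ang x 8.067597558475402
ang x 8.090276695318698
stops [[ 0.52241445 -0.10583777  0.065     ]
 [ 0.57180899 -0.09884198  0.065     ]
 [ 0.6213262  -0.09151867  0.065     ]]
knobtop [[ 0.48011395 -0.32414857  0.192     ]] [[ 0.47890215 -0.32051912  0.192     ]] (array([ 0.47884459, -0.32370808,  0.19059298]), np.float64(0.00044323459799421136))
handle top [[0.46237035 0.35002154 0.144     ]] [[0.45621884 0.35854287 0.144     ]] (array([0.45676475, 0.35506674, 0.13943326]), np.float64(0.0011213544607829808))
holder top corners side [[0.48039552 0.3149931  0.052     ]
 [0.41068806 0.33563523 0.052     ]
 [0.43173646 0.40427298 0.052     ]
 [0.50131917 0.38471346 0.052     ]]
holder top corners scene [[0.41607539 0.32767791 0.052     ]
 [0.4487985  0.39378633 0.052     ]
 [0.50651854 0.37583998 0.052     ]
 [0.48485067 0.30779771 0.052     ]]
```

Call:
{"op": "servo_tool", "data": {
  "targets": [
    [0, 0, 0, -30, -40, 60, 1],
    [0, 0, 0, -60, -70, 115, 1],
    [0, 0, 0, -70, -95, 170, 1],
    [0, 0, 0, -70, -95, 225, 1],
    [0, 0, 0, -70, -95, 270, 1],
    [0, 0, 0, -70, -95, 270, 1],
    [0, 0, 0, -70, -95, 270, 1],
    [0, 0, 0, -70, -95, 270, 1]
  ]
}}

```text
time_s: 1.15
eef_pos: [0.4799, -0.2685, 0.3005]
eef_rot: [0.5, 0.499, 0.501, -0.5]
wrist_force: [0.6, -0.0, -0.3]
opening: 0.998
```

Run:
```python
from h import *
o=ctrl.get_obs();c=snap('wrist','w1.png');pickle.dump((o,c),open('w1.pkl','wb'))
s=snap('scene','s1.png');pickle.dump((o,s),open('s1.pkl','wb'))
print(o['time_s'],o['eef_pos'],o['eef_rot'],o['wrist_force'],o['q'])
```

```text
1.15 [ 0.47986369 -0.26850273  0.30047438] [ 0.49980195  0.49940276  0.50102456 -0.49976923] [ 0.59216231 -0.02300234 -0.31594184] [-7.25794731e-01  7.50592126e-02  1.58493650e+00 -4.17405944e-04
  1.48335344e+00 -7.27412444e-01]
```

View pics/w1.png

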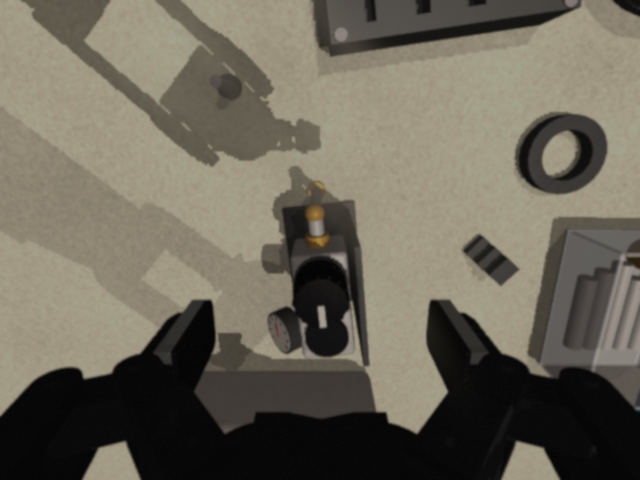

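View pics/s1.png

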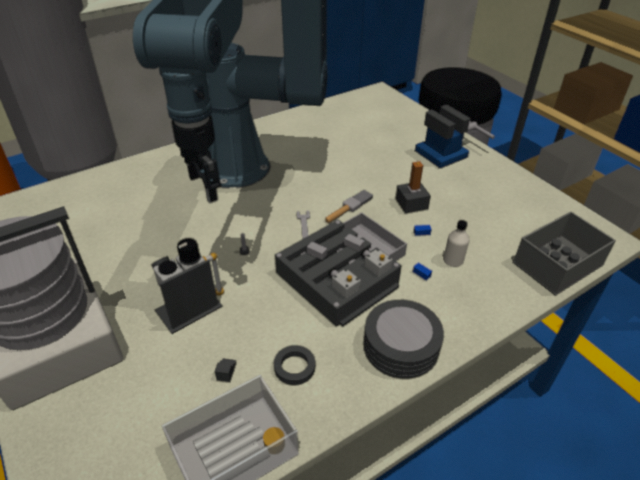

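The wrist view shows the knob's top disc at about (321,300) with the ridge at (322,317) pointing to the filter.

Run:
```python
from h import *
o,w=ld('w1')
crop(w,260,190,130,190,'w1c.png',4)
print(onz(w,[(321,300),(322,317)],.192,o))
```

```text
[[ 0.48057303 -0.32454055  0.192     ]
 [ 0.4813967  -0.33919519  0.192     ]]
```

View pics/w1c.png

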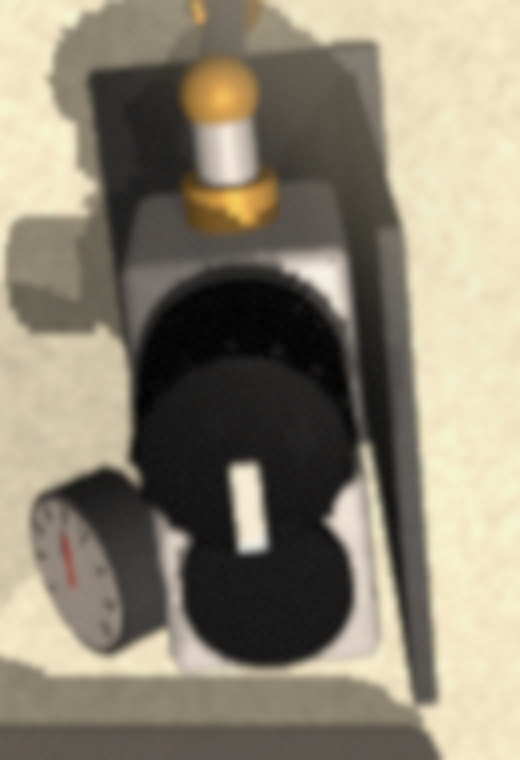

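Call:
{"op": "servo_tool", "data": {
  "targets": [
    [0, 0, 0, 10, 0, 40, 1],
    [0, 0, 0, 30, 0, 57, 1],
    [0, 0, 0, 70, 0, 57, 1],
    [0, 0, 0, 110, 0, 57, 1],
    [0, 0, 0, 140, 0, 57, 1],
    [0, 0, 0, 140, 0, 57, 1],
    [0, 0, 0, 140, 0, 57, 1],
    [0, 0, 0, 140, 0, 57, -1]
  ]
}}

```text
time_s: 2.25
eef_pos: [0.4809, -0.3262, 0.1625]
eef_rot: [0.501, 0.499, 0.5, -0.5]
wrist_force: [-0.2, -0.1, 0.6]
opening: 0.816
```

Call:
{"op": "servo_tool", "data": {
  "targets": [
    [0, 0, 0, 0, 0, 0, -1],
    [0, 0, 0, 0, 0, 0, -1],
    [0, 0, 0, 0, 0, 0, -1],
    [0, 0, 0, 0, 0, 0, -1],
    [0, 0, 0, 0, 0, 0, -1],
    [0, 0, 0, 0, 0, 0, -1],
    [0, 0, 0, 0, 0, 0, -1],
    [0, 0, 0, 0, 0, 0, -1]
  ]
}}

```text
time_s: 3.25
eef_pos: [0.4801, -0.3268, 0.1645]
eef_rot: [0.501, 0.499, 0.5, -0.5]
wrist_force: [-6.7, 1.6, 9.6]
opening: 0.482
```

Call:
{"op": "servo_tool", "data": {
  "targets": [
    [0, 0, 0, -5, 0, 0, -1],
    [0, 0, 0, -10, 0, 0, -1],
    [0, 0, 0, -15, 0, 0, -1],
    [0, 0, 0, -17, 0, 0, -1],
    [0, 0, 0, -17, 0, 0, -1],
    [0, 0, 0, -17, 0, 0, -1],
    [0, 0, 0, -17, 0, 0, -1],
    [0, 0, 0, -17, 0, 0, -1]
  ]
}}

```text
time_s: 4.25
eef_pos: [0.4798, -0.3264, 0.1771]
eef_rot: [0.5, 0.499, 0.5, -0.5]
wrist_force: [8.1, -8.7, -28.3]
opening: 0.483
```

Call:
{"op": "servo_tool", "data": {
  "targets": [
    [0.15, 0, 0, 0, 0, 0, -1],
    [0.32, 0, 0, 0, 0, 0, -1],
    [0.5, 0, 0, 0, 0, 0, -1],
    [0.68, 0, 0, 0, 0, 0, -1],
    [0.86, 0, 0, 0, 0, 0, -1],
    [1.04, 0, 0, 0, 0, 0, -1],
    [1.2, 0, 0, 0, 0, 0, -1],
    [1.3, 0, 0, 0, 0, 0, -1]
  ]
}}

```text
time_s: 5.25
eef_pos: [0.4788, -0.3261, 0.1767]
eef_rot: [-0.095, -0.699, -0.095, 0.702]
wrist_force: [-4.3, 0.1, -3.4]
opening: 0.485
```

Call:
{"op": "servo_tool", "data": {
  "targets": [
    [0.12, 0, 0, 0, 0, 0, -1],
    [0.24, 0, 0, 0, 0, 0, -1],
    [0.32, 0, 0, 0, 0, 0, -1],
    [0.36, 0, 0, 0, 0, 0, -1],
    [0.36, 0, 0, 0, 0, 0, -1],
    [0.36, 0, 0, 0, 0, 0, -1],
    [0.36, 0, 0, 0, 0, 0, -1],
    [0.36, 0, 0, 0, 0, 0, -1]
  ]
}}

```text
time_s: 6.25
eef_pos: [0.4786, -0.3258, 0.1767]
eef_rot: [0.032, -0.705, 0.032, 0.708]
wrist_force: [-2.3, 1.7, -0.7]
opening: 0.488
```

```bash
cat >> h.py <<'E'
def st():
    o=ctrl.get_obs();R=qR(o['eef_rot']);y=R[:,1]
    print('t',round(o['time_s'],2),'pos',o['eef_pos'].round(4),'yaw',round(np.arctan2(y[1],y[0]),3),'tilt',round(np.degrees(np.arccos(min(1,-R[2,0]))),2),'F',o['wrist_force'].round(1),'T',o['torque'].round(2),'open',round(o['opening'],3),'q6',round(o['q'][5],3))
    return o
def go(x,y,z,yaw=None):
    o=ctrl.get_obs();R=qR(o['eef_rot']);d=R.T@(np.array([x,y,z])-o['eef_pos'])*1000
    cy,sy=np.cos(yaw or 0),np.sin(yaw or 0)
    Rt=np.array([[0,cy,sy],[0,sy,-cy],[-1,0,0]])
    if yaw is None: rv=np.zeros(3)
    else: rv=Rn.from_matrix(R.T@Rt).as_rotvec()
    print('turn',rv.round(3),'shift',d.round(1))
E
python3 -c "
from h import *
st();crop(snap('side','d2.png'),325,90,80,110,'d2c.png',5)"
```

```text
t 6.25 pos [ 0.4786 -0.3258  0.1767] yaw -1.661 tilt 0.27 F [-2.3  1.7 -0.7] T [0.34 0.53 1.88] open 0.488 q6 0.861
```

View pics/d2c.png

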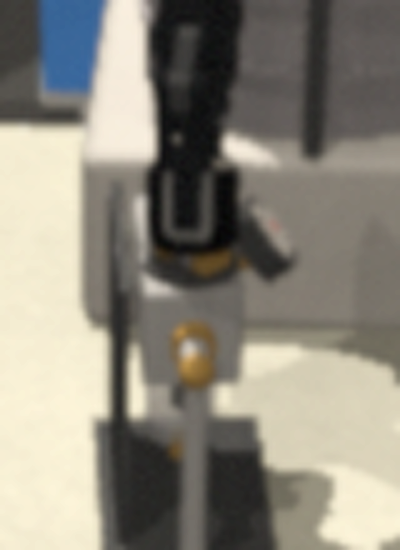

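Call:
{"op": "servo_tool", "data": {
  "targets": [
    [-0.03, 0, 0, 0, 0, 0, -1],
    [-0.03, 0, 0, 5, 0, 0, -1],
    [-0.03, 0, 0, 9, 0, 0, -1],
    [-0.03, 0, 0, 13, 0, 0, -1],
    [-0.03, 0, 0, 15, 0, 0, -1],
    [-0.03, 0, 0, 16, 0, 0, -1],
    [-0.03, 0, 0, 16, 0, 0, -1],
    [-0.03, 0, 0, 16, 0, 0, -1]
  ]
}}

```text
time_s: 7.3
eef_pos: [0.4789, -0.3259, 0.1644]
eef_rot: [0.021, -0.706, 0.021, 0.708]
wrist_force: [-11.0, 9.5, 22.2]
opening: 0.486
```

Call:
{"op": "servo_tool", "data": {
  "targets": [
    [0, 0, 0, 0, 0, 0, 0.4],
    [0, 0, 0, 0, 0, 0, 1],
    [0, 0, 0, 0, 0, 0, 1],
    [0, 0, 0, -10, 0, 0, 1],
    [0, 0, 0, -60, 0, 0, 1],
    [0, 0, 0, -120, 0, 0, 1],
    [0, 0, 0, -140, 0, 0, 1],
    [0, 0, 0, -140, 0, 0, 1]
  ]
}}

```text
time_s: 8.3
eef_pos: [0.4802, -0.3266, 0.307]
eef_rot: [-0.02, 0.707, -0.023, -0.707]
wrist_force: [-0.1, -0.1, -2.0]
opening: 1.0
```

```bash
python3 -c "
from h import *
st();c=snap('side','d3.png');pickle.dump((0,c),open('d3.pkl','wb'));crop(c,325,100,80,110,'d3c.png',5);c=snap('scene','s3.png');crop(c,140,225,100,110,'s3c.png',5)
go(.5,0,.3,.14)"
```

```text
t 8.3 pos [ 0.4802 -0.3266  0.307 ] yaw -1.631 tilt 0.23 F [-0.1 -0.1 -2. ] T [-0.01  0.01 -0.05] open 1.0 q6 0.831
turn [-1.771  0.003  0.004] shift [   3.3 -326.1   -1.4]
```

View pics/d3c.png

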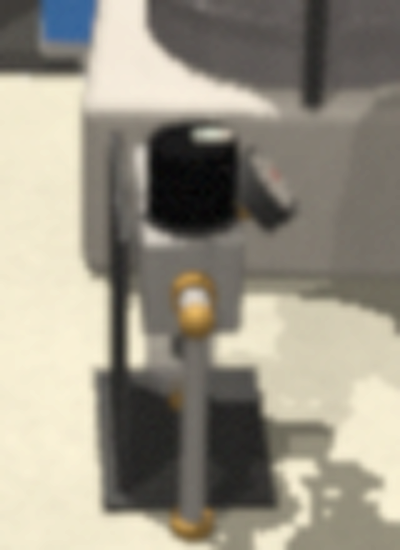

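View pics/s3c.png

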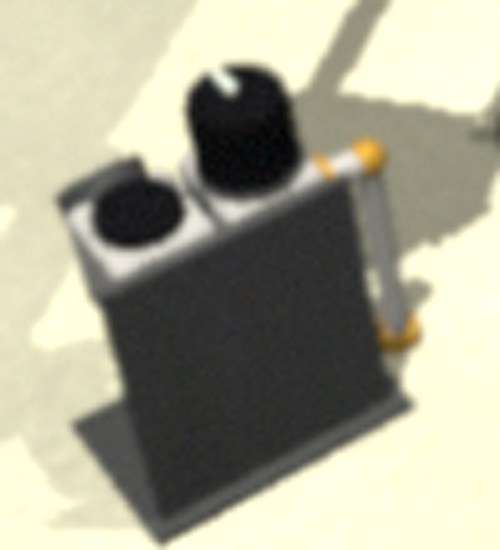

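```bash
python3 -c "
from h import *
go(.57,-.06,.28,.14)"
```

```text
turn [-1.771  0.003  0.004] shift [  23.  -270.4  -75. ]
```

Call:
{"op": "servo_tool", "data": {
  "targets": [
    [-0.18, 0, 0, 0, -30, -10, 1],
    [-0.36, 0, 0, 0, -80, -20, 1],
    [-0.54, 0, 0, 0, -130, -35, 1],
    [-0.72, 0, 0, 5, -180, -50, 1],
    [-0.9, 0, 0, 10, -230, -65, 1],
    [-1.08, 0, 0, 15, -270, -75, 1],
    [-1.26, 0, 0, 23, -270, -75, 1],
    [-1.44, 0, 0, 23, -270, -75, 0]
  ]
}}

```text
time_s: 9.4
eef_pos: [0.5687, -0.0591, 0.2766]
eef_rot: [-0.449, -0.541, -0.455, 0.546]
wrist_force: [-1.2, 0.1, -0.2]
opening: 0.817
```

Call:
{"op": "servo_tool", "data": {
  "targets": [
    [-0.18, 0, 0, 0, 0, 0, 0],
    [-0.33, 0, 0, 0, 0, 0, 0],
    [-0.33, 0, 0, 0, 0, 0, 0],
    [-0.33, 0, 0, 0, 0, 0, 0],
    [-0.33, 0, 0, 0, 0, 0, 0],
    [-0.33, 0, 0, 0, 0, 0, 0],
    [-0.33, 0, 0, 0, 0, 0, 0],
    [-0.33, 0, 0, 0, 0, 0, 0]
  ]
}}

```text
time_s: 10.4
eef_pos: [0.5687, -0.0591, 0.2767]
eef_rot: [0.532, 0.46, 0.538, -0.464]
wrist_force: [0.4, 0.3, 0.7]
opening: 0.498
```

```bash
python3 -c "
from h import *
o=st();c=snap('wrist','w4.png');pickle.dump((o,c),open('w4.pkl','wb'))
c2=snap('scene','s4.png');pickle.dump((o,c2),open('s4.pkl','wb'))
crop(c2,265,200,150,130,'s4c.png',5)
"
```

```text
t 10.4 pos [ 0.5687 -0.0591  0.2767] yaw 0.146 tilt 0.58 F [0.4 0.3 0.7] T [-0.01  0.01  0.02] open 0.498 q6 -0.457
```

View pics/w4.png

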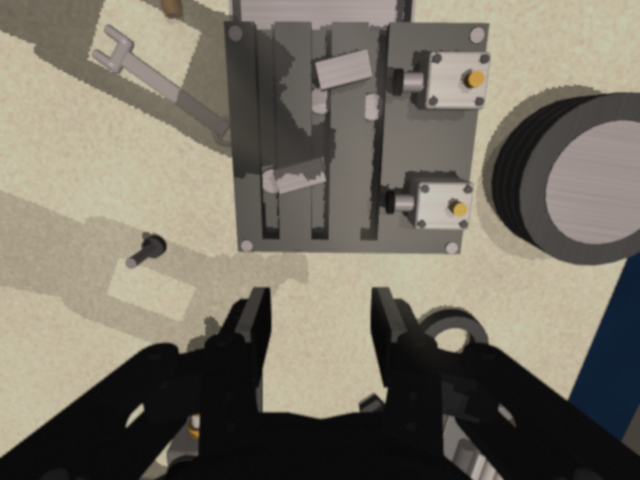

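View pics/s4c.png

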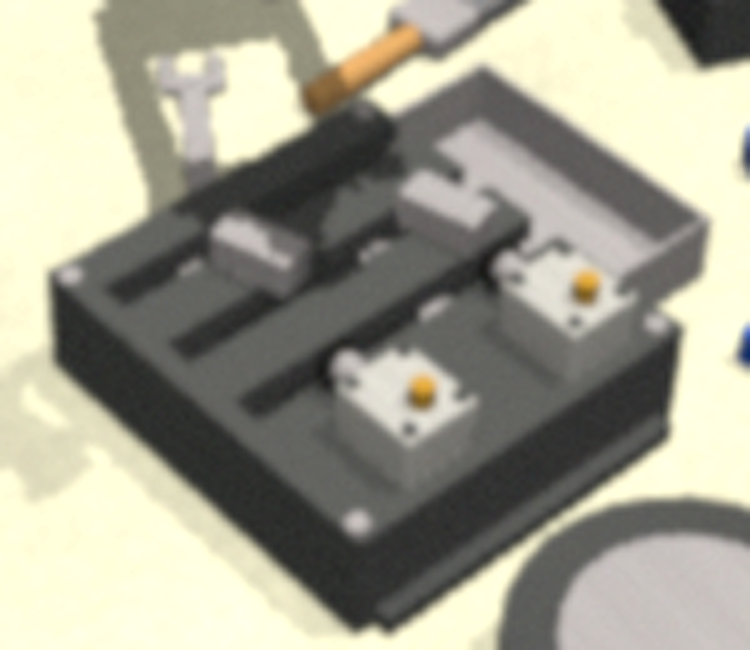

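```bash
python3 -c "
from h import *
o,c=ld('w4');crop(c,220,15,200,145,'w4a.png',4);crop(c,225,115,200,145,'w4b.png',4)
"
```

```text
(no output)
```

View pics/w4a.png

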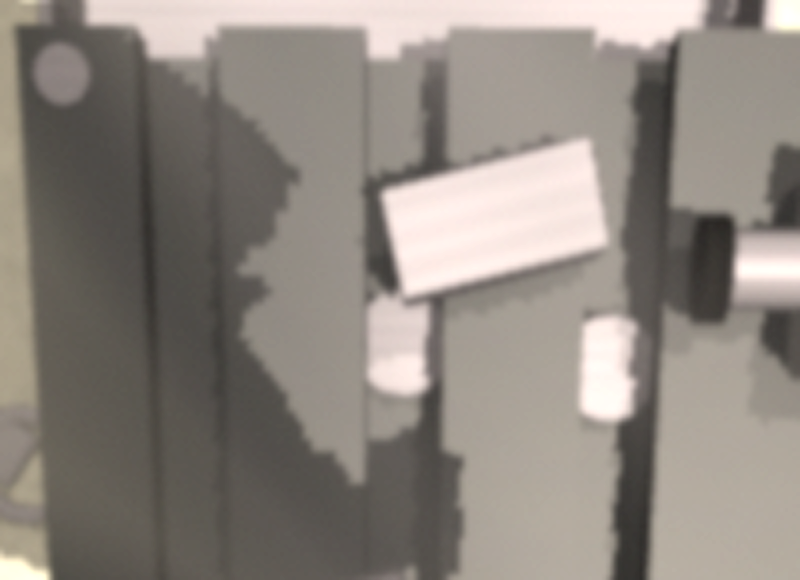

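View pics/w4b.png

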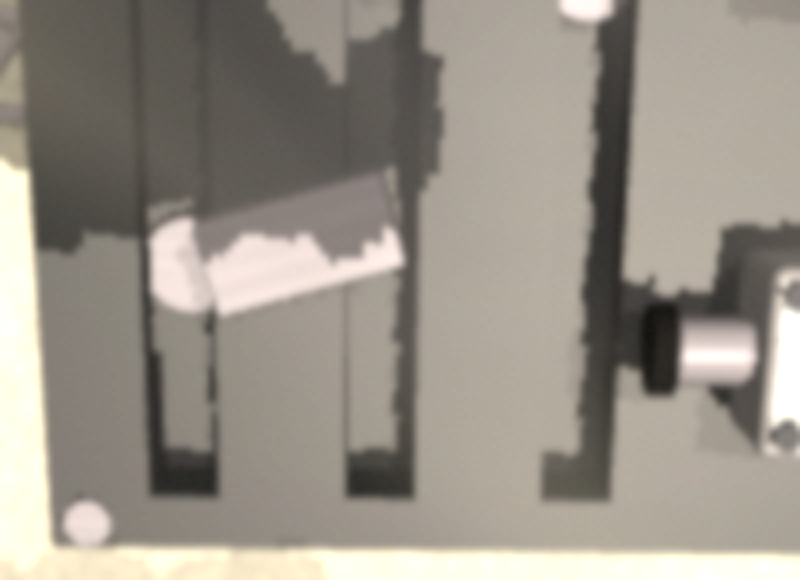

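```bash
cat >> h.py <<'E'
PO=np.array([.558,-.002]);PA=.1407
ux=np.array([np.cos(PA),np.sin(PA)]);uy=np.array([-ux[1],ux[0]])
def pl(P): v=np.atleast_2d(P)[:,:2]-PO; return np.c_[v@ux,v@uy]
def wd(x,y): return PO+x*ux+y*uy
E
python3 -c "
from h import *
o,w=ld('w4')
f=lambda p,x,y,k:np.array(p)/k+[x,y]
for nm,p,oo in (('A',[(590,140),(608,243),(403,298),(380,192)],(220,15)),('B',[(383,172),(402,262),(222,315),(195,225)],(225,115))):
    P=onz(w,f(p,*oo,4),.087,o); v=(P[0]+P[1]-P[2]-P[3])/2; u=P[0]-P[1]+P[3]-P[2]
    print(nm,P.mean(0),'pl',pl(P.mean(0)),'len',np.linalg.norm(v),np.linalg.norm(u)/2,'ang',np.arctan2(v[1],v[0]),np.arctan2(-u[0],u[1]))
print('stops',pl(onz(w,f([(184,495),(380,497),(576,500)],225,115,4),.065,o)))
print('corner BL BR', pl(onz(w,[(238,251),(461,253)],.065,o)), 'TL TR',pl(onz(w,[(225,22),(488,23)],.065,o)))
print('rods',pl(onz(w,f([(697,265)],220,15,4),.088,o)),pl(onz(w,f([(645,350)],225,115,4),.088,o)))
# pieces on top z .045
print('s1,s2,s3',pl(onz(w,f([(182,265)],225,115,4),.045,o)),pl(onz(w,f([(398,345),(608,368)],220,15,4),.045,o)))
"
```

```text
A [0.56903771 0.05911751 0.087     ] pl [[0.01949952 0.05896567]] len 0.044583068441498334 0.020717489738723723 ang 0.38001638574365815 0.37481053430126643
B [ 0.54432453 -0.0345938   0.087     ] pl [[-0.01811116 -0.03035391]] len 0.04391029660703041 0.021036946822817478 ang 0.4266816163778792 0.3833125141154493
stops [[-0.04996762 -0.09769663]
 [ 0.00029059 -0.09773486]
 [ 0.05045442 -0.09804191]]
corner BL BR [[-0.08470309 -0.11137127]
 [ 0.14595577 -0.11118375]] TL TR [[-0.08345083  0.09943001]
 [ 0.14417168  0.09965581]]
rods [[0.06232764 0.05012918]] [[ 0.0617478  -0.05404574]]
s1,s2,s3 [[-0.05144399 -0.04172452]] [[-0.00126046  0.03629093]
 [ 0.04982734  0.03134595]]
```

```bash
python3 -c "
from h import *
go(.569,.0592,.16,.377-np.pi/2)"
```

```text
turn [1.34  0.003 0.01 ] shift [ 116.9   18.7 -116.6]
```

Call:
{"op": "servo_tool", "data": {
  "targets": [
    [0.18, 0, 0.005, 0, 3, -20, 0],
    [0.36, 0, 0.01, 20, 8, -50, 0],
    [0.54, 0, 0.01, 50, 14, -90, 0],
    [0.72, 0, 0.01, 80, 19, -117, 0],
    [0.9, 0, 0.01, 110, 19, -117, 0],
    [1.08, 0, 0.01, 117, 19, -117, 0],
    [1.25, 0, 0.01, 117, 19, -117, 0],
    [1.34, 0, 0.01, 117, 19, -117, 0]
  ]
}}

```text
time_s: 11.5
eef_pos: [0.5692, 0.0598, 0.1597]
eef_rot: [-0.132, -0.694, -0.131, 0.696]
wrist_force: [0.0, 0.2, 1.1]
opening: 0.502
```

```bash
python3 -c "
from h import *
o=st();go(.569,.0592,.068,.377-np.pi/2)
c=snap('wrist','w5.png');pickle.dump((o,c),open('w5.pkl','wb'))
"
```

```text
t 11.5 pos [0.5692 0.0598 0.1597] yaw -1.197 tilt 0.19 F [0.  0.2 1.1] T [-0.01  0.01  0.02] open 0.502 q6 1.097
turn [-0.004  0.003 -0.001] shift [91.7  0.3  0.1]
```

View pics/w5.png

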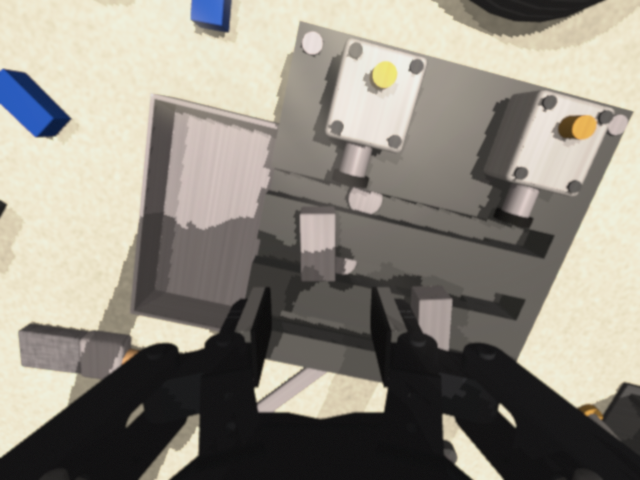

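Call:
{"op": "servo_tool", "data": {
  "targets": [
    [0, 0, 0, 45, 0, 0, 0],
    [0, 0, 0, 80, 0, 0, 0],
    [0, 0, 0, 91, 0, 0, 0],
    [0, 0, 0, 91, 0, 0, 0],
    [0, 0, 0, 91, 0, 0, -1],
    [0, 0, 0, 91, 0, 0, -1],
    [0, 0, 0, 91, 0, 0, -1],
    [0, 0, 0, 91, 0, 0, -1]
  ]
}}

```text
time_s: 12.55
eef_pos: [0.5707, 0.0594, 0.0708]
eef_rot: [0.131, 0.695, 0.129, -0.695]
wrist_force: [-0.3, 0.7, 6.7]
opening: 0.24
```

Call:
{"op": "servo_tool", "data": {
  "targets": [
    [0, 0, 0, 0, 0, 0, -1],
    [0, 0, 0, -10, 0, 0, -1],
    [0, 0, 0, -40, 0, 0, -1],
    [0, 0, 0, -50, 0, 0, -1],
    [0, 0, 0, -50, 0, 0, -1],
    [0, 0, 0, -50, 0, 0, -1],
    [0, 0, 0, -50, 0, 0, -1],
    [0, 0, 0, -50, 0, 0, -1]
  ]
}}

```text
time_s: 13.55
eef_pos: [0.5702, 0.0595, 0.1201]
eef_rot: [-0.131, -0.695, -0.129, 0.695]
wrist_force: [-0.4, -0.7, -1.7]
opening: 0.239
```

```bash
python3 -c "
from h import *
o=st();p=wd(.03,.150);print(p);go(*p,.125,PA-np.pi/2)
d=snap('side','d6.png');pickle.dump((o,d),open('d6.pkl','wb'));crop(d,230,200,160,150,'d6c.png',5)
"
```

```text
t 13.55 pos [0.5702 0.0595 0.1201] yaw -1.2 tilt 0.16 F [-0.4 -0.7 -1.7] T [ 0.01  0.   -0.01] open 0.239 q6 1.1
[0.56666811 0.1507248 ]
turn [ 0.23   0.    -0.003] shift [ -5.2 -86.2 -29.8]
```

View pics/d6c.png

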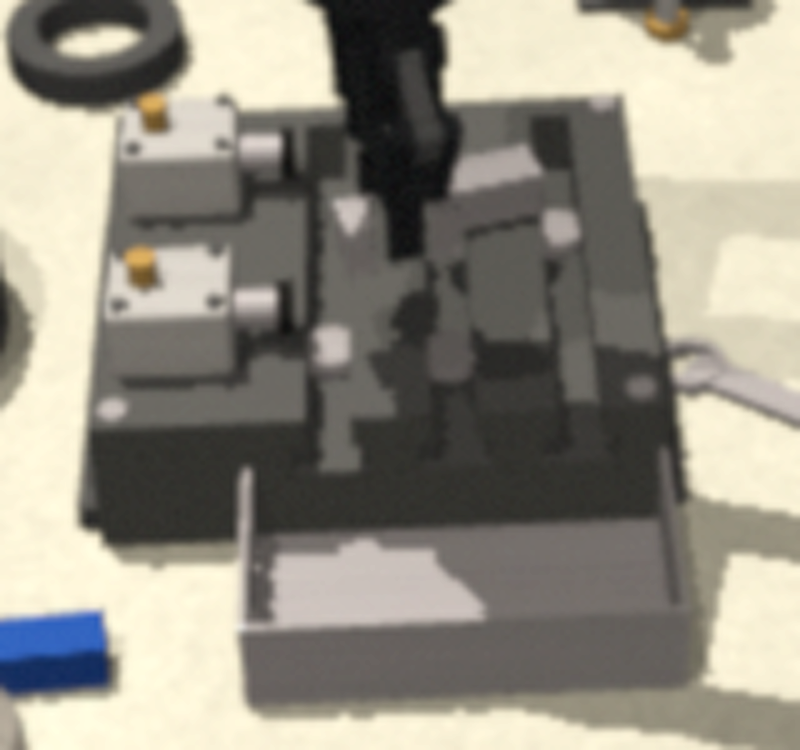

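Call:
{"op": "servo_tool", "data": {
  "targets": [
    [0.1, 0, 0, -5, -30, -10, -1],
    [0.23, 0, 0, -5, -70, -25, -1],
    [0.23, 0, 0, -5, -86, -30, -1],
    [0.23, 0, 0, -5, -86, -30, -1],
    [0.23, 0, 0, 30, -86, -30, -1],
    [0.23, 0, 0, 60, -86, -30, -1],
    [0.23, 0, 0, 60, -86, -30, -1],
    [0.23, 0, 0, 60, -86, -30, -1]
  ]
}}

```text
time_s: 14.6
eef_pos: [0.568, 0.1496, 0.061]
eef_rot: [0.051, 0.706, 0.049, -0.705]
wrist_force: [0.6, -0.4, -1.7]
opening: 0.243
```

```bash
python3 -c "
from h import *
o=st();p=wd(.03,.150);print(pl(o['eef_pos']));go(*p,.013,PA-np.pi/2)
d=snap('side','d7.png');pickle.dump((o,d),open('d7.pkl','wb'));crop(d,230,200,160,150,'d7c.png',5)
"
```

```text
t 14.6 pos [0.568  0.1496 0.061 ] yaw -1.43 tilt 0.2 F [ 0.6 -0.4 -1.7] T [ 0.02 -0.01 -0.  ] open 0.243 q6 1.489
[[0.03120709 0.14871736]]
turn [-0.    -0.002 -0.003] shift [48.  -1.4  1.3]
```

View pics/d7c.png

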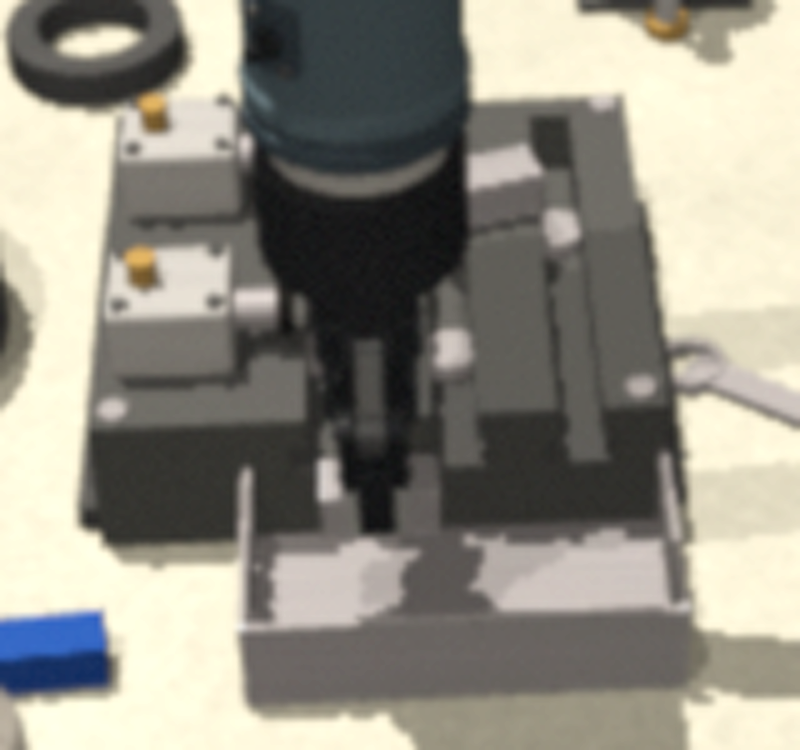

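Call:
{"op": "servo_tool", "data": {
  "targets": [
    [0, 0, 0, 20, 0, 0, -1],
    [0, 0, 0, 40, 0, 0, -1],
    [0, 0, 0, 49, 0, 0, -1],
    [0, 0, 0, 49, 0, 0, -1],
    [0, 0, 0, 49, 0, 0, -1],
    [0, 0, 0, 49, 0, 0, -0.3],
    [0, 0, 0, 49, 0, 0, -0.3],
    [0, 0, 0, 49, 0, 0, -0.3]
  ]
}}

```text
time_s: 15.65
eef_pos: [0.569, 0.1507, 0.0136]
eef_rot: [0.05, 0.707, 0.049, -0.704]
wrist_force: [-1.9, 4.3, 2.2]
opening: 0.347
```

```bash
python3 -c "
from h import *
o=st()"
```

```text
t 15.65 pos [0.569  0.1507 0.0136] yaw -1.43 tilt 0.27 F [-1.9  4.3  2.2] T [ 0.47  0.27 -0.05] open 0.347 q6 1.49
```

Call:
{"op": "servo_tool", "data": {
  "targets": [
    [0, 0, 0, -20, 0, 0, -0.3],
    [0, 0, 0, -80, 0, 0, -0.3],
    [0, 0, 0, -140, 0, 0, 0],
    [-0.1, 0, 0, -147, 60, 20, 0],
    [-0.2, 0, 0, -147, 120, 40, 0],
    [-0.24, 0, 0, -147, 180, 50, 0],
    [-0.24, 0, 0, -147, 180, 50, 0],
    [-0.24, 0, 0, -147, 180, 50, 0]
  ]
}}

```text
time_s: 16.65
eef_pos: [0.5446, -0.0347, 0.1622]
eef_rot: [0.134, 0.697, 0.132, -0.692]
wrist_force: [0.2, 0.1, -0.3]
opening: 0.5
```

```bash
python3 -c "
from h import *
o=st();go(.5443,-.0346,.068,.385-np.pi/2)
c=snap('wrist','w8.png');pickle.dump((o,c),open('w8.pkl','wb'))
d=snap('side','d8.png');crop(d,230,200,160,150,'d8c.png',5)
"
```

```text
t 16.65 pos [ 0.5446 -0.0347  0.1622] yaw -1.192 tilt 0.38 F [ 0.2  0.1 -0.3] T [0.01 0.02 0.09] open 0.5 q6 0.911
turn [-0.006 -0.005 -0.004] shift [94.2 -0.6  0.7]
```

View pics/w8.png

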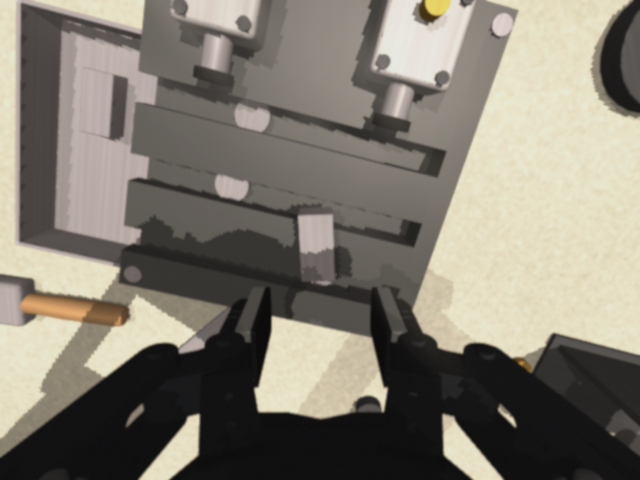

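View pics/d8c.png

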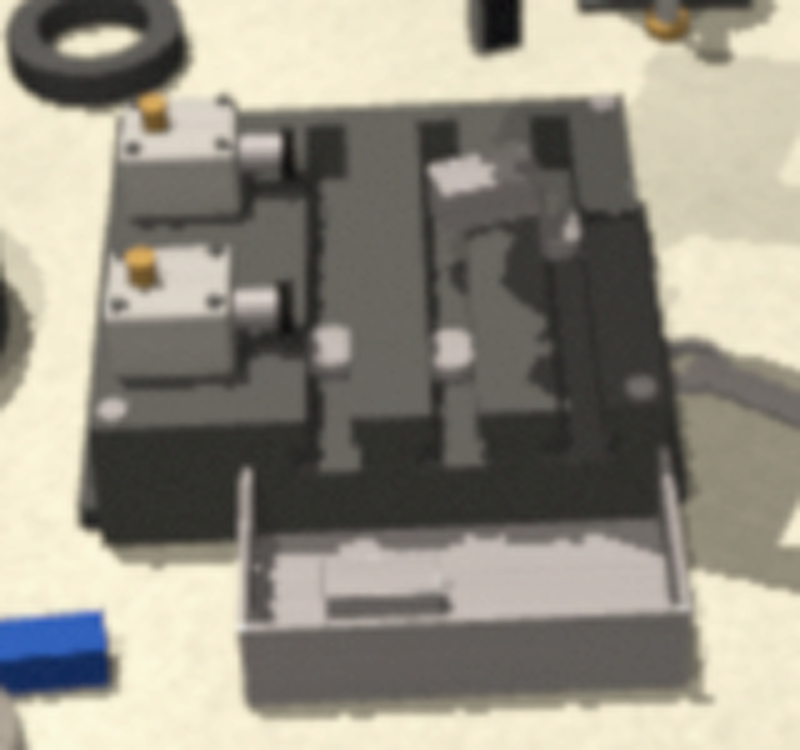

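Call:
{"op": "servo_tool", "data": {
  "targets": [
    [0, 0, 0, 45, 0, 0, 0],
    [0, 0, 0, 80, 0, 0, 0],
    [0, 0, 0, 93, 0, 0, 0],
    [0, 0, 0, 93, 0, 0, 0],
    [0, 0, 0, 93, 0, 0, -1],
    [0, 0, 0, 93, 0, 0, -1],
    [0, 0, 0, 93, 0, 0, -1],
    [0, 0, 0, 93, 0, 0, -1]
  ]
}}

```text
time_s: 17.75
eef_pos: [0.5464, -0.0336, 0.0704]
eef_rot: [0.135, 0.697, 0.133, -0.691]
wrist_force: [-0.2, 1.1, 6.8]
opening: 0.24
```

Call:
{"op": "servo_tool", "data": {
  "targets": [
    [0, 0, 0, 0, 0, 0, -1],
    [0, 0, 0, -10, 0, 0, -1],
    [0, 0, 0, -40, 0, 0, -1],
    [0, 0, 0, -50, 0, 0, -1],
    [0, 0, 0, -50, 0, 0, -1],
    [0, 0, 0, -50, 0, 0, -1],
    [0, 0, 0, -50, 0, 0, -1],
    [0, 0, 0, -50, 0, 0, -1]
  ]
}}

```text
time_s: 18.75
eef_pos: [0.5455, -0.0334, 0.1196]
eef_rot: [0.135, 0.697, 0.133, -0.692]
wrist_force: [-0.7, -0.1, -2.3]
opening: 0.243
```

```bash
python3 -c "
from h import *
o=st();p=wd(-.04,.149);go(*p,.125,PA-np.pi/2)
"
```

```text
t 18.75 pos [ 0.5455 -0.0334  0.1196] yaw -1.189 tilt 0.44 F [-0.7 -0.1 -2.3] T [-0.01  0.03 -0.04] open 0.243 q6 0.91
turn [ 0.241 -0.007 -0.004] shift [  -6.  -178.7  -20. ]
```

Call:
{"op": "servo_tool", "data": {
  "targets": [
    [0.1, 0, 0, -6, -50, -6, -1],
    [0.2, -0.005, 0, -6, -100, -12, -1],
    [0.24, -0.007, 0, -6, -150, -18, -1],
    [0.24, -0.007, 0, -6, -178, -20, -1],
    [0.24, -0.007, 0, 0, -178, -20, -1],
    [0.24, -0.007, 0, 50, -178, -20, -1],
    [0.24, -0.007, 0, 60, -178, -20, -1],
    [0.24, -0.007, 0, 60, -178, -20, -1]
  ]
}}

```text
time_s: 19.75
eef_pos: [0.4979, 0.1384, 0.0585]
eef_rot: [-0.051, -0.705, -0.048, 0.706]
wrist_force: [0.8, 0.5, -1.5]
opening: 0.245
```

Call:
{"op": "servo_tool", "data": {
  "targets": [
    [0, 0, 0, 20, 0, 0, -1],
    [0, 0, 0, 40, 0, 0, -1],
    [0, 0, 0, 48, 0, 0, -1],
    [0, 0, 0, 48, 0, 0, -1],
    [0, 0, 0, 48, 0, 0, -1],
    [0, 0, 0, 48, 0, 0, -0.3],
    [0, 0, 0, 48, 0, 0, -0.3],
    [0, 0, 0, 48, 0, 0, -0.3]
  ]
}}

```text
time_s: 20.75
eef_pos: [0.4991, 0.1406, 0.0126]
eef_rot: [0.05, 0.706, 0.05, -0.705]
wrist_force: [-2.9, 13.4, 9.4]
opening: 0.348
```

```bash
python3 -c "
from h import *
o=st();print(pl(o['eef_pos']));go(.45,.28,.3,-.29)
d=snap('side','d9.png');crop(d,230,200,160,150,'d9c.png',5)
"
```

```text
t 20.75 pos [0.4991 0.1406 0.0126] yaw -1.43 tilt 0.11 F [-2.9 13.4  9.4] T [1.16 0.26 0.06] open 0.348 q6 1.476
[[-0.03833393  0.14943064]]
turn [-1.14e+00 -1.00e-03 -2.00e-03] shift [-287.6 -144.6   28.5]
```

View pics/d9c.png

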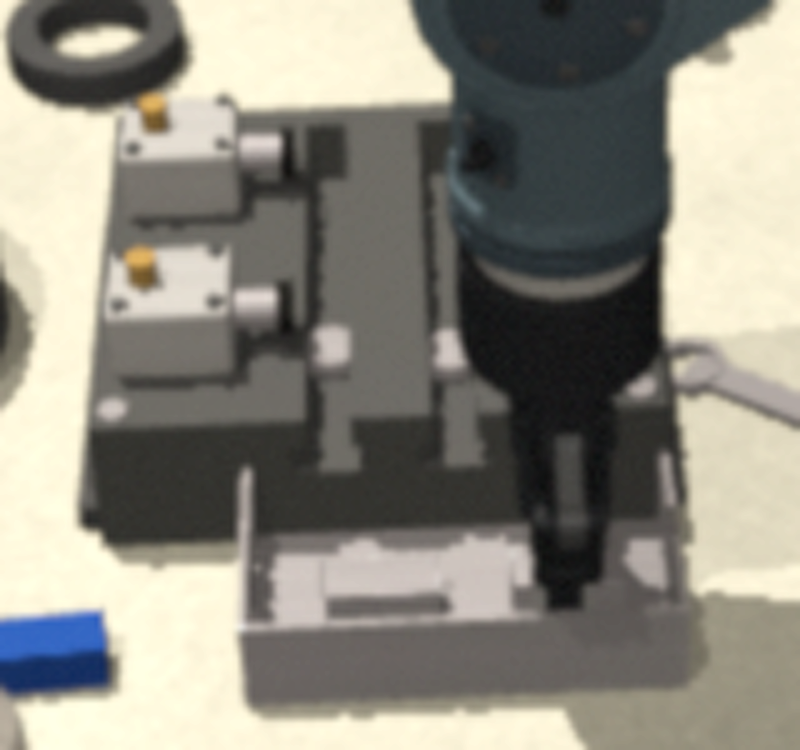

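Call:
{"op": "servo_tool", "data": {
  "targets": [
    [0, 0, 0, -30, 0, 0, -0.3],
    [0, 0, 0, -90, 0, 0, -0.3],
    [-0.15, 0, 0, -150, -10, 0, 0],
    [-0.33, 0, 0, -210, -50, 10, 0],
    [-0.51, 0, 0, -270, -90, 20, 0],
    [-0.69, 0, 0, -287, -130, 28, 0],
    [-0.87, 0, 0, -287, -145, 28, 0],
    [-1.05, 0, 0, -287, -145, 28, 0]
  ]
}}

```text
time_s: 21.8
eef_pos: [0.4502, 0.282, 0.3014]
eef_rot: [0.4, 0.585, 0.398, -0.582]
wrist_force: [0.6, -1.8, 0.1]
opening: 0.505
```

```bash
python3 -c "
from h import *
o=st();c=snap('wrist','w10.png');pickle.dump((o,c),open('w10.pkl','wb'))
d=snap('side','d10.png');pickle.dump((o,d),open('d10.pkl','wb'));crop(d,230,200,160,150,'d10c.png',5)
"
```

```text
t 21.8 pos [0.4502 0.282  0.3014] yaw -0.371 tilt 0.29 F [ 0.6 -1.8  0.1] T [-0.03  0.04  0.01] open 0.505 q6 0.708
```

View pics/w10.png

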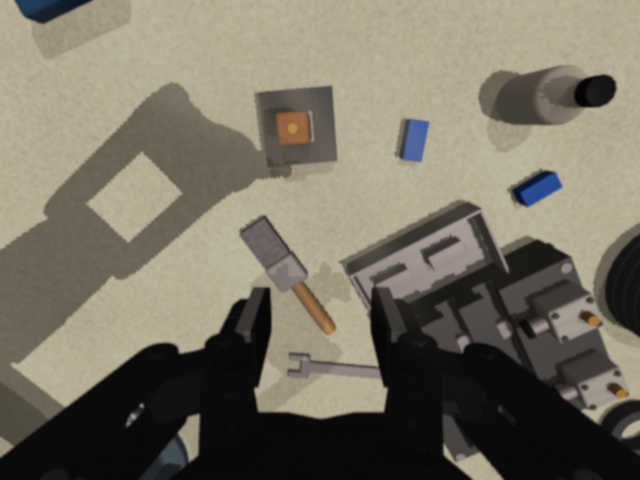

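View pics/d10c.png

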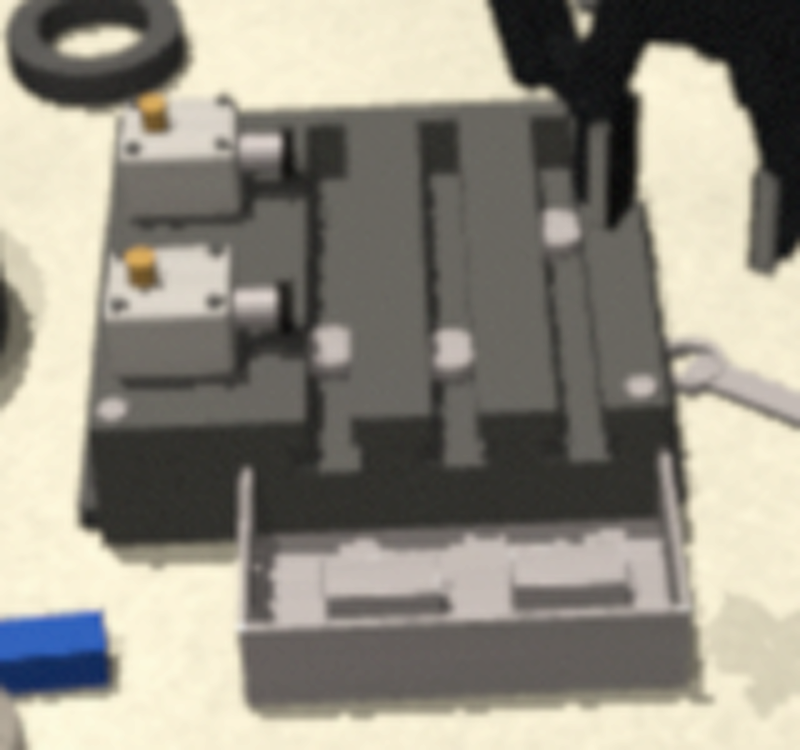

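```bash
python3 -c "
from h import *
o,c=ld('w10');crop(c,240,70,120,110,'w10c.png',6)
"
```

```text
(no output)
```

View pics/w10c.png

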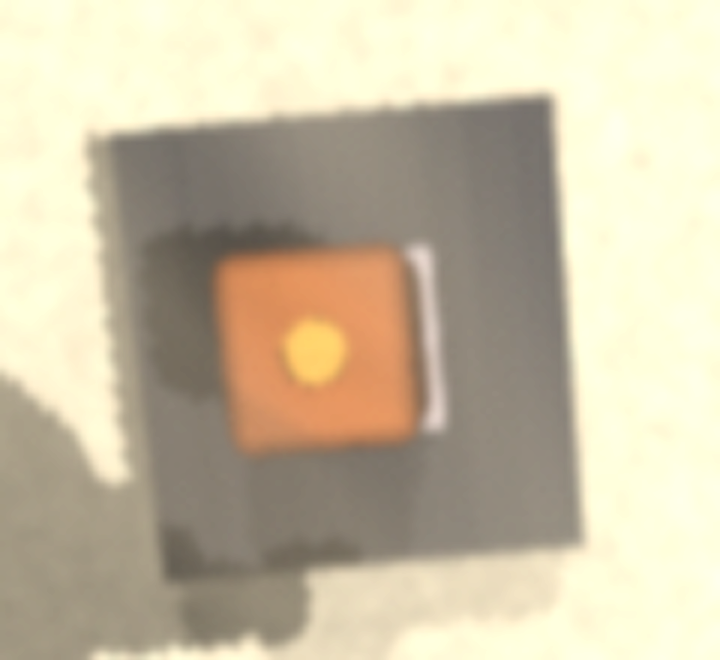

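```bash
python3 -c "
from h import *
o,c=ld('w10')
f=lambda p:np.array(p)/6+[240,70]
for p,z in (([(215,260),(403,246),(420,437),(240,453)],.144),([(110,135),(552,95),(583,545),(165,578)],.052)):
    P=onz(c,f(p),z,o);a=P[1]-P[0]+P[2]-P[3];b=P[0]-P[3]+P[1]-P[2]
    print(P.mean(0),np.linalg.norm(a)/2,np.linalg.norm(b)/2,'yaw',np.arctan2(a[1],a[0]),np.arctan2(-b[0],b[1]))
h=onz(c,f([(316,352)]),.144,o);print(h)
"
```

```text
[0.45696689 0.35438087 0.144     ] 0.02442936409385065 0.02446506636784338 yaw -0.2922137772194658 -0.27855254785721384
[0.45640017 0.35434474 0.052     ] 0.07447889473415785 0.07410152148140879 yaw -0.2894961598445636 -0.2872997373724277
[[0.45644107 0.35433834 0.144     ]]
```

```bash
python3 -c "
from h import *
go(.4566,.3543,.2,1.283)
"
```

```text
turn [-1.66   0.002 -0.003] shift [100.6 -21.7 -70.5]
```

Call:
{"op": "servo_tool", "data": {
  "targets": [
    [-0.18, 0, 0, 0, 0, -10, 0.4],
    [-0.36, 0, 0, 0, -5, -30, 0.4],
    [-0.54, 0, 0, 10, -10, -50, 0.4],
    [-0.72, 0, 0, 20, -18, -65, 0.4],
    [-0.9, 0, 0, 40, -22, -70, 0.4],
    [-1.08, 0, 0, 60, -22, -70, 0.4],
    [-1.26, 0, 0, 80, -22, -70, 0.4],
    [-1.44, 0, 0, 100, -22, -70, 0.4]
  ]
}}

```text
time_s: 22.9
eef_pos: [0.4564, 0.3537, 0.2005]
eef_rot: [0.686, 0.178, 0.683, -0.177]
wrist_force: [0.7, -0.8, 0.3]
opening: 0.701
```

```bash
python3 -c "
from h import *
st();go(.4566,.3543,.107,1.283)
"
```

```text
t 22.9 pos [0.4564 0.3537 0.2005] yaw 1.063 tilt 0.25 F [ 0.7 -0.8  0.3] T [-0.02  0.04  0.05] open 0.701 q6 -0.608
turn [-0.22   0.004 -0.002] shift [93.5  0.4 -0.5]
```

Call:
{"op": "servo_tool", "data": {
  "targets": [
    [-0.15, 0, 0, 10, 0, 0, 0.4],
    [-0.22, 0, 0, 30, 0, 0, 0.4],
    [-0.22, 0, 0, 70, 0, 0, 0.4],
    [-0.22, 0, 0, 93, 0, 0, 0.4],
    [-0.22, 0, 0, 93, 0, 0, 0.4],
    [-0.22, 0, 0, 93, 0, 0, -1],
    [-0.22, 0, 0, 93, 0, 0, -1],
    [-0.22, 0, 0, 93, 0, 0, -1]
  ]
}}

```text
time_s: 23.9
eef_pos: [0.458, 0.3542, 0.1093]
eef_rot: [0.702, 0.102, 0.697, -0.101]
wrist_force: [0.2, 0.4, 5.3]
opening: 0.301
```

Call:
{"op": "servo_tool", "data": {
  "targets": [
    [0, 0, 0, 0, 0, 0, -1],
    [0, 0, 0, 0, 0, 0, -1],
    [0, 0, 0, 0, 0, 0, -1],
    [0, 0, 0, 0, 0, 0, -1],
    [0, 0, 0, 0, 0, 0, -1],
    [0, 0, 0, 0, 0, 0, -1],
    [0, 0, 0, 0, 0, 0, -1],
    [0, 0, 0, 0, 0, 0, -1]
  ]
}}

```text
time_s: 24.9
eef_pos: [0.458, 0.3542, 0.1093]
eef_rot: [0.702, 0.102, 0.697, -0.101]
wrist_force: [-1.5, -0.4, 2.9]
opening: 0.298
```

```bash
python3 -c "
from h import *
st()
"
```

```text
t 24.9 pos [0.458  0.3542 0.1093] yaw 1.283 tilt 0.42 F [-1.5 -0.4  2.9] T [-0.1   0.21 -0.04] open 0.298 q6 -0.827
```

Call:
{"op": "servo_tool", "data": {
  "targets": [
    [0, 0, 0, -15, 0, 0, -1],
    [0, 0, 0, -35, 0, 0, -1],
    [0, 0, 0, -60, 0, 0, -1],
    [0, 0, 0, -85, 0, 0, -1],
    [0, 0, 0, -90, 0, 0, -1],
    [0, 0, 0, -90, 0, 0, -1],
    [0, 0, 0, -90, 0, 0, -1],
    [0, 0, 0, -90, 0, 0, -1]
  ]
}}

```text
time_s: 25.9
eef_pos: [0.4568, 0.3538, 0.1981]
eef_rot: [0.702, 0.102, 0.698, -0.101]
wrist_force: [0.1, -0.8, -2.0]
opening: 0.298
```

```bash
python3 -c "
from h import *
o=st()
d=snap('side','d11.png');pickle.dump((o,d),open('d11.pkl','wb'));crop(d,310,280,110,160,'d11c.png',4)
s=snap('scene','s11.png');pickle.dump((o,s),open('s11.pkl','wb'));crop(s,370,120,100,100,'s11c.png',5)
"
```

```text
t 25.9 pos [0.4568 0.3538 0.1981] yaw 1.283 tilt 0.31 F [ 0.1 -0.8 -2. ] T [-0.02  0.05 -0.01] open 0.298 q6 -0.827
```

View pics/d11c.png

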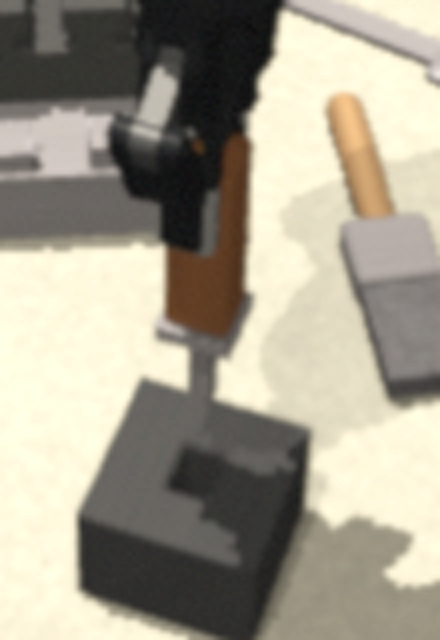

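View pics/s11c.png

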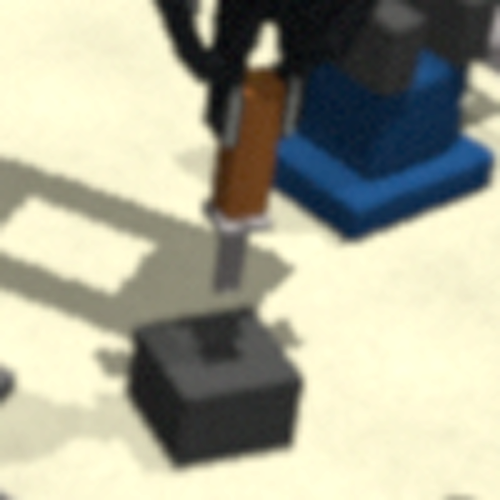

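```bash
python3 -c "
from h import *
go(*wd(-.0486,-.080),.205,PA+np.pi/2)
"
```

```text
turn [-0.429  0.006 -0.001] shift [  -6.3 -405.6  187. ]
```

Call:
{"op": "servo_tool", "data": {
  "targets": [
    [-0.06, 0, 0, -6, -40, 15, -1],
    [-0.12, 0, 0, -6, -90, 40, -1],
    [-0.2, 0.003, 0, -6, -145, 65, -1],
    [-0.28, 0.006, 0, -6, -200, 90, -1],
    [-0.36, 0.006, 0, -6, -255, 115, -1],
    [-0.42, 0.006, 0, -6, -310, 140, -1],
    [-0.43, 0.006, 0, -6, -360, 163, -1],
    [-0.43, 0.006, 0, -6, -406, 187, -1]
  ]
}}

```text
time_s: 27.0
eef_pos: [0.521, -0.0905, 0.2047]
eef_rot: [0.705, -0.05, 0.705, 0.05]
wrist_force: [0.3, 0.2, -1.1]
opening: 0.298
```

```bash
python3 -c "
from h import *
go(*wd(-.0486,-.080),.16,PA+np.pi/2)
"
```

```text
turn [ 0.001  0.    -0.001] shift [44.7  2.4  0.4]
```

Call:
{"op": "servo_tool", "data": {
  "targets": [
    [0, 0, 0, 10, 2, 0, -1],
    [0, 0, 0, 20, 2, 0, -1],
    [0, 0, 0, 28, 2, 0, -1],
    [0, 0, 0, 28, 2, 0, -1],
    [0, 0, 0, 28, 2, 0, -1],
    [0, 0, 0, 28, 2, 0, -1],
    [0, 0, 0, 28, 2, 0, -1],
    [0, 0, 0, 28, 2, 0, -1]
  ]
}}

```text
time_s: 28.0
eef_pos: [0.5208, -0.0885, 0.1769]
eef_rot: [0.706, -0.05, 0.705, 0.05]
wrist_force: [0.9, 0.2, -2.8]
opening: 0.301
```

```bash
python3 -c "
from h import *
o=st();print(pl(o['eef_pos']))
d=snap('side','d12.png');pickle.dump((o,d),open('d12.pkl','wb'));crop(d,230,170,160,150,'d12c.png',5)
s=snap('scene','s12.png');pickle.dump((o,s),open('s12.pkl','wb'));crop(s,255,180,120,110,'s12c.png',6)
print(proj(d,[*wd(-.05,-.08),.077]),proj(s,[*wd(-.05,-.08),.077]))
"
```

```text
t 28.0 pos [ 0.5208 -0.0885  0.1769] yaw 1.712 tilt 0.06 F [ 0.9  0.2 -2.8] T [-0.06  0.03 -0.04] open 0.301 q6 -2.107
[[-0.04895019 -0.08042352]]
[[340.00728557 221.77761537]] [[292.70293042 251.8681436 ]]
```

View pics/d12c.png

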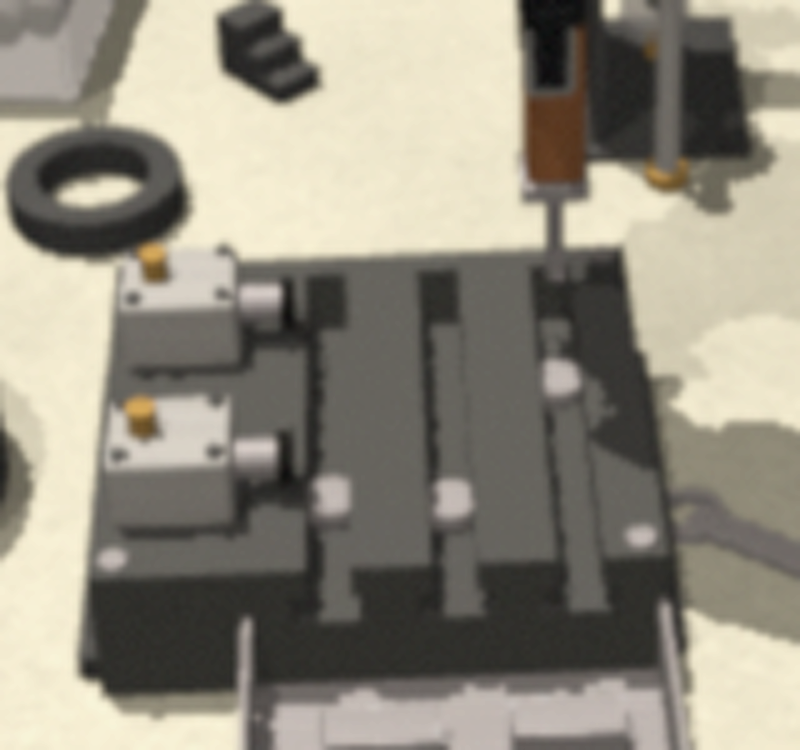

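View pics/s12c.png

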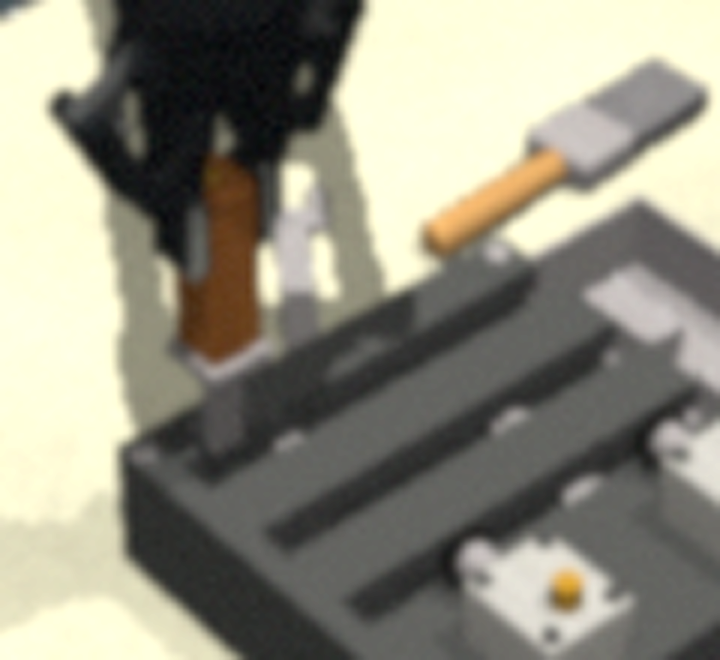

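```bash
python3 -c "
from h import *
_,d=ld('d12');_,s=ld('s12')
for z in (.060,.067,.0736):
  q=[wd(-.05-.015,-.08+.015),wd(-.05+.015,-.08+.015)]
  print(z,'collar bottom side',((proj(d,[[*a,z+.046] for a in q])-[230,170])*5).round(), 'tip',((proj(d,[[*wd(-.05,-.073),z]])-[230,170])*5).round())
  q=[wd(.015-.05,-.08-.015),wd(.015-.05,-.08+.015)]
  print(z,'collar bottom scene',((proj(s,[[*a,z+.046] for a in q])-[255,180])*6).round(), 'tip',((proj(s,[[*wd(-.046,-.087),z],[*wd(-.046,-.073),z]])-[255,180])*6).round())
"
```

```text
0.06 collar bottom side [[587. 223.]
 [518. 226.]] tip [[551. 299.]]
0.06 collar bottom scene [[218. 414.]
 [277. 381.]] tip [[220. 474.]
 [247. 459.]]
0.067 collar bottom side [[587. 210.]
 [517. 213.]] tip [[551. 286.]]
0.067 collar bottom scene [[218. 401.]
 [277. 368.]] tip [[220. 462.]
 [246. 447.]]
0.0736 collar bottom side [[587. 197.]
 [517. 200.]] tip [[551. 274.]]
0.0736 collar bottom scene [[217. 389.]
 [276. 356.]] tip [[219. 450.]
 [246. 435.]]
```

Call:
{"op": "servo_tool", "data": {
  "targets": [
    [0, 0, 0, 10, 0, 0, -1],
    [0, 0, 0, 20, 0, 0, -1],
    [0, 0, 0, 28, 0, 0, -1],
    [0, 0, 0, 34, 0, 0, -1],
    [0, 0, 0, 34, 0, 0, -1],
    [0, 0, 0, 34, 0, 0, -1],
    [0, 0, 0, 34, 0, 0, -1],
    [0, 0, 0, 34, 0, 0, -1]
  ]
}}

```text
time_s: 29.1
eef_pos: [0.521, -0.0885, 0.1431]
eef_rot: [0.706, -0.05, 0.705, 0.05]
wrist_force: [0.8, -0.5, -2.2]
opening: 0.295
```

```bash
python3 -c "
from h import *
o=st();print(pl(o['eef_pos']));go(*wd(-.0486,.113),.143,PA+np.pi/2)
"
```

```text
t 29.1 pos [ 0.521  -0.0885  0.1431] yaw 1.712 tilt 0.07 F [ 0.8 -0.5 -2.2] T [-0.04  0.    0.02] open 0.295 q6 -2.107
[[-0.04881782 -0.08049696]]
turn [ 0.001  0.001 -0.001] shift [  0.2 193.5   0.4]
```

Call:
{"op": "servo_tool", "data": {
  "targets": [
    [0, 0, 0, 0, 22, 0, -1],
    [0, 0, 0, 0, 46, 0, -1],
    [0, 0, 0, 0, 70, 0, -1],
    [0, 0, 0, 0, 95, 0, -1],
    [0, 0, 0, 0, 120, 0, -1],
    [0, 0, 0, 0, 145, 0, -1],
    [0, 0, 0, 0, 170, 0, -1],
    [0, 0, 0, 0, 194, 0, -1]
  ]
}}

```text
time_s: 30.1
eef_pos: [0.4927, 0.1054, 0.1432]
eef_rot: [0.706, -0.05, 0.705, 0.051]
wrist_force: [0.4, -0.6, -1.3]
opening: 0.295
```

```bash
python3 -c "
from h import *
o=st();print(pl(o['eef_pos']))
d=snap('side','d13.png');pickle.dump((o,d),open('d13.pkl','wb'));crop(d,230,200,160,150,'d13c.png',5)
"
```

```text
t 30.1 pos [0.4927 0.1054 0.1432] yaw 1.713 tilt 0.08 F [ 0.4 -0.6 -1.3] T [-0.05 -0.02 -0.02] open 0.295 q6 -1.739
[[-0.04954123  0.11553899]]
```

View pics/d13c.png

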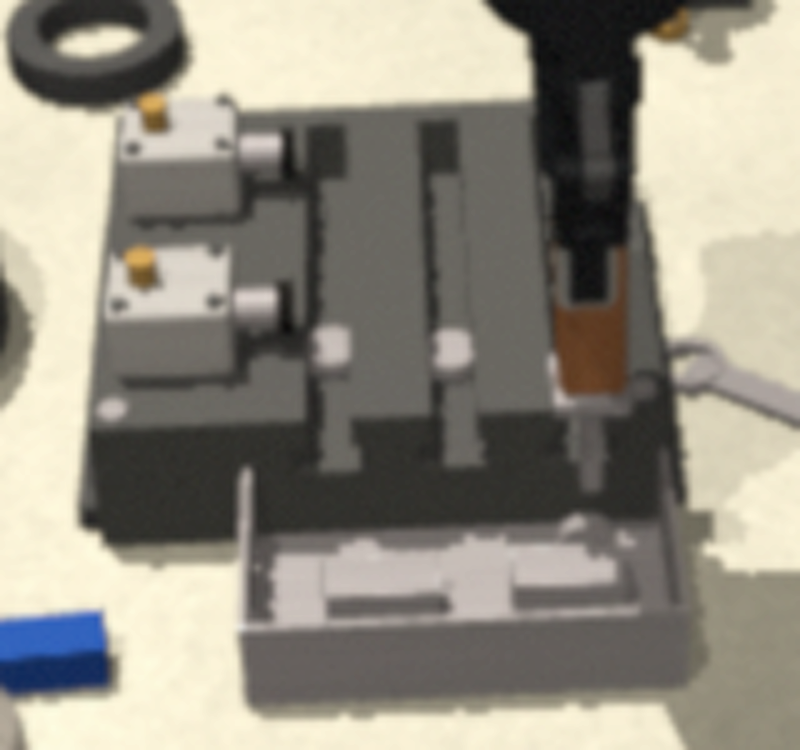

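Call:
{"op": "servo_tool", "data": {
  "targets": [
    [0, 0, 0, -25, 0, 0, -1],
    [0, 0, 0, -45, 0, 0, -1],
    [0, 0, 0, -50, -50, 15, -1],
    [0, 0, 0, -50, -100, 30, -1],
    [0, 0, 0, -50, -150, 45, -1],
    [0, 0, 0, -50, -195, 51, -1],
    [0, 0, 0, -50, -195, 51, -1],
    [0, 0, 0, -50, -195, 51, -1]
  ]
}}

```text
time_s: 31.15
eef_pos: [0.5698, -0.0771, 0.1923]
eef_rot: [0.705, -0.049, 0.705, 0.052]
wrist_force: [-0.3, 0.2, -1.7]
opening: 0.294
```

```bash
python3 -c "
from h import *
o=st();print(pl(o['eef_pos']));go(*wd(.0014,-.08),.143,PA+np.pi/2)
d=snap('side','d14.png');pickle.dump((o,d),open('d14.pkl','wb'));crop(d,230,200,160,150,'d14c.png',5)
"
```

```text
t 31.15 pos [ 0.5698 -0.0771  0.1923] yaw 1.714 tilt 0.22 F [-0.3  0.2 -1.7] T [-0.01  0.05  0.03] open 0.294 q6 -2.058
[[ 0.00116071 -0.07601678]]
turn [ 0.002 -0.    -0.004] shift [49.3 -4.2  0.2]
```

View pics/d14c.png

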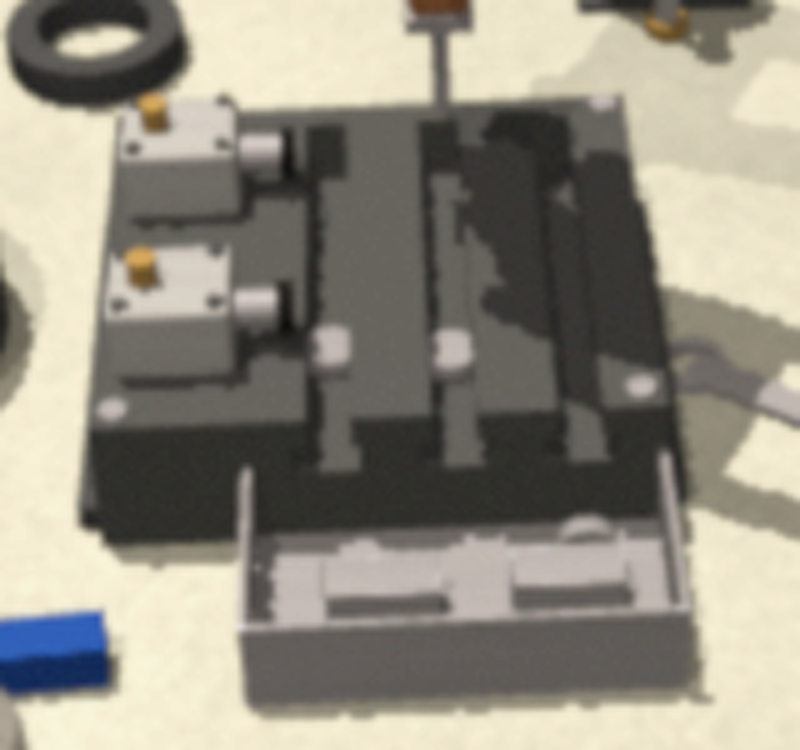

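Call:
{"op": "servo_tool", "data": {
  "targets": [
    [0, 0, 0, 0, -4, 0, -1],
    [0, 0, 0, 15, -4, 0, -1],
    [0, 0, 0, 30, -4, 0, -1],
    [0, 0, 0, 42, -4, 0, -1],
    [0, 0, 0, 49, -4, 0, -1],
    [0, 0, 0, 49, -4, 0, -1],
    [0, 0, 0, 49, -4, 0, -1],
    [0, 0, 0, 49, -4, 0, -1]
  ]
}}

```text
time_s: 32.2
eef_pos: [0.5708, -0.0806, 0.144]
eef_rot: [0.706, -0.05, 0.705, 0.052]
wrist_force: [-0.5, 0.1, -1.9]
opening: 0.298
```

Call:
{"op": "servo_tool", "data": {
  "targets": [
    [0, 0, 0, 0, 22, 0, -1],
    [0, 0, 0, 0, 46, 0, -1],
    [0, 0, 0, 0, 70, 0, -1],
    [0, 0, 0, 0, 95, 0, -1],
    [0, 0, 0, 0, 120, 0, -1],
    [0, 0, 0, 0, 145, 0, -1],
    [0, 0, 0, 0, 170, 0, -1],
    [0, 0, 0, 0, 194, 0, -1]
  ]
}}

```text
time_s: 33.2
eef_pos: [0.5423, 0.1133, 0.145]
eef_rot: [0.706, -0.05, 0.705, 0.052]
wrist_force: [0.9, -0.6, -1.2]
opening: 0.291
```

```bash
python3 -c "
from h import *
o=st();print(pl(o['eef_pos']));go(*wd(.0474,-.08),.2,PA+np.pi/2)
d=snap('side','d15.png');pickle.dump((o,d),open('d15.pkl','wb'));crop(d,230,200,160,150,'d15c.png',5)
"
```

```text
t 33.2 pos [0.5423 0.1133 0.145 ] yaw 1.715 tilt 0.22 F [ 0.9 -0.6 -1.2] T [-0.04  0.   -0.01] open 0.291 q6 -1.727
[[0.0006694 0.1163271]]
turn [ 0.004  0.001 -0.003] shift [ -55.6 -196.3   46. ]
```

View pics/d15c.png

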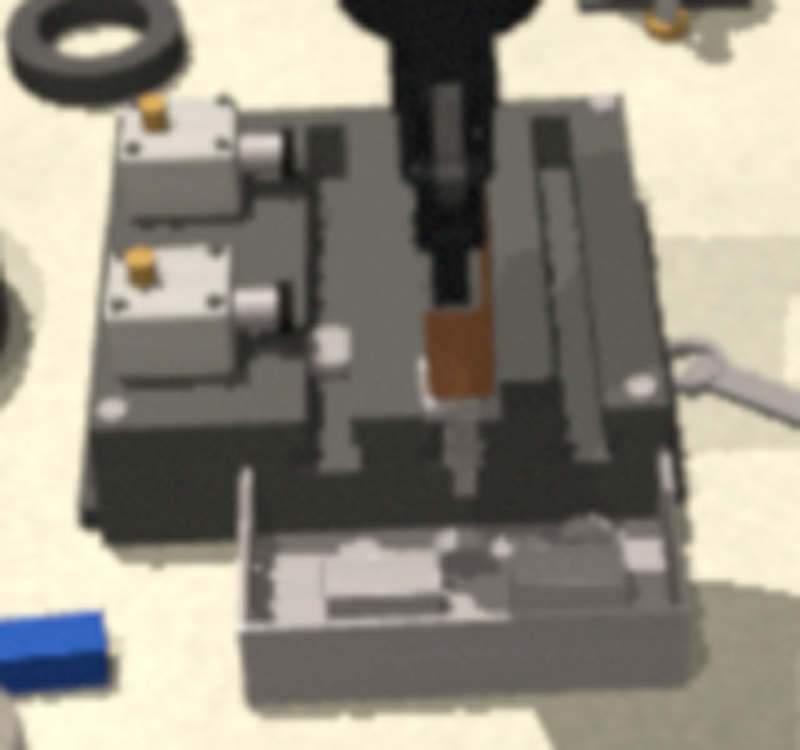

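```bash
python3 -c "
from h import *
o,w=ld('w4');_,d=ld('d14')
P,e=both(w,(398,82),d,(287.4,262.4),o);print(P,e,pl(P))
P,e=both(w,(225+662/4,115+350/4),d,(230+286/5,200+156/5),o);print(P,e,pl(P))
crop(d,270,215,25,60,'rod.png',10)
"
```

```text
[0.61706153 0.05773973 0.07603018] 0.0017717605746073429 [[0.06685556 0.05086682]]
[ 0.63284236 -0.0486067   0.07500122] 0.0010650476567851533 [[ 0.06756683 -0.05664174]]
```

View pics/rod.png

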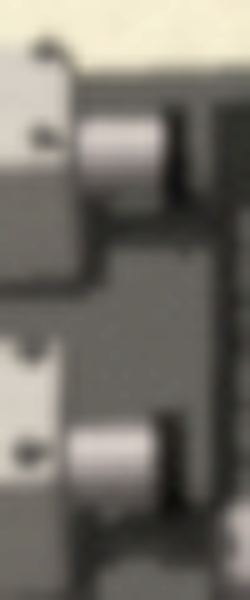

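Call:
{"op": "servo_tool", "data": {
  "targets": [
    [0, 0, 0, -25, 0, 0, -1],
    [0, 0, 0, -45, 0, 0, -1],
    [0, -0.03, 0, -50, -50, 12, -1],
    [0, -0.07, 0, -50, -100, 25, -1],
    [0, -0.07, 0, -50, -150, 36, -1],
    [0, -0.07, 0, -50, -196, 41, -1],
    [0, -0.07, 0, -50, -196, 41, -1],
    [0, -0.07, 0, -50, -196, 41, -1]
  ]
}}

```text
time_s: 34.25
eef_pos: [0.6102, -0.0715, 0.1938]
eef_rot: [0.73, -0.047, 0.68, 0.055]
wrist_force: [-0.2, 0.8, -1.8]
opening: 0.299
```

```bash
python3 -c "
from h import *
o=st();print(pl(o['eef_pos']))
R=qR(o['eef_rot']);t=o['eef_pos']+R@[.1033,0,-.0014];print('tip',pl(t),t[2])
d=snap('side','d16.png');pickle.dump((o,d),open('d16.pkl','wb'));crop(d,230,180,160,150,'d16c.png',5)
print((proj(d,[t])-[230,180])*5)
w=np.r_[wd(.0422,-.080),.143]-o['eef_pos'];print('shift',R.T@w*1000)
"
```

```text
t 34.25 pos [ 0.6102 -0.0715  0.1938] yaw 1.717 tilt 4.07 F [-0.2  0.8 -1.8] T [0.02 0.07 0.05] open 0.299 q6 -2.058
[[ 0.04197761 -0.07612258]]
tip [[ 0.04787757 -0.07543938]] 0.09064944824962687
[[327.78754979 199.60335909]]
shift [50.64989867 -4.20013653 -3.38492962]
```

View pics/d16c.png

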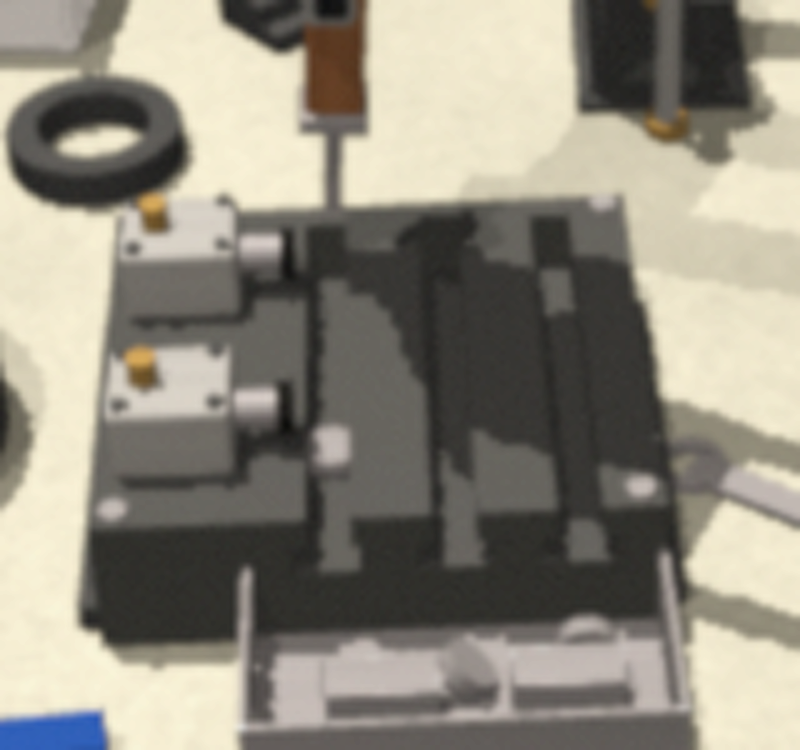

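Call:
{"op": "servo_tool", "data": {
  "targets": [
    [0, 0, 0, 0, 30, -1, -1],
    [0, 0, 0, 0, 61, -1, -1],
    [0, 0, 0, 10, 61, -1, -1],
    [0, 0, 0, 20, 61, -1, -1],
    [0, 0, 0, 26, 61, -1, -1],
    [0, 0, 0, 26, 61, -1, -1],
    [0, 0, 0, 26, 61, -1, -1],
    [0, 0, 0, 26, 61, -1, -1]
  ]
}}

```text
time_s: 35.3
eef_pos: [0.6024, -0.0108, 0.1686]
eef_rot: [0.73, -0.048, 0.68, 0.055]
wrist_force: [-0.9, -0.1, -1.7]
opening: 0.292
```

```bash
python3 -c "
from h import *
o=st();print(pl(o['eef_pos']))
R=qR(o['eef_rot']);t=o['eef_pos']+R@[.1033,0,-.0014];print('tip',pl(t),t[2])
d=snap('side','d17.png');pickle.dump((o,d),open('d17.pkl','wb'));crop(d,230,180,160,150,'d17c.png',5)
print((proj(d,[t])-[230,180])*5)
"
```

```text
t 35.3 pos [ 0.6024 -0.0108  0.1686] yaw 1.717 tilt 4.1 F [-0.9 -0.1 -1.7] T [0.01 0.02 0.03] open 0.292 q6 -1.961
[[ 0.04272406 -0.01491975]]
tip [[ 0.04869047 -0.01427976]] 0.06544413171108211
[[329.78526263 331.01810562]]
```

View pics/d17c.png

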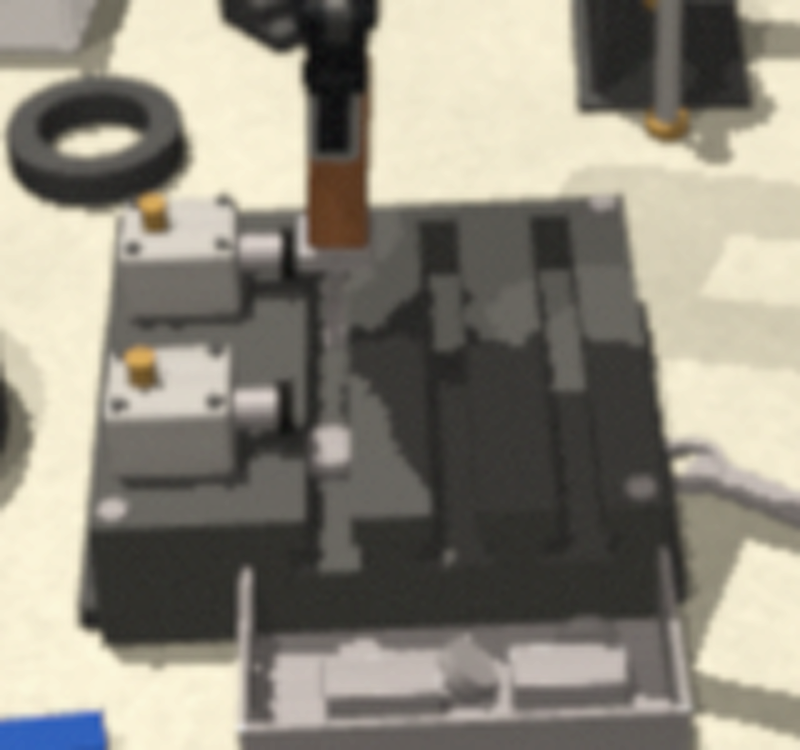

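Call:
{"op": "servo_tool", "data": {
  "targets": [
    [0, 0, 0, 8, 0, 0, -1],
    [0, 0, 0, 16, 0, -0.5, -1],
    [0, 0, 0, 22, 0, -0.5, -1],
    [0, 0, 0, 25, 0, -0.7, -1],
    [0, 0, 0, 25, 0, -0.7, -1],
    [0, 0, 0, 25, 0, -0.7, -1],
    [0, 0, 0, 25, 0, -0.7, -1],
    [0, 0, 0, 25, 0, -0.7, -1]
  ]
}}

```text
time_s: 36.35
eef_pos: [0.6036, -0.0104, 0.1438]
eef_rot: [0.73, -0.048, 0.68, 0.055]
wrist_force: [-0.5, 0.1, -1.9]
opening: 0.29
```

```bash
python3 -c "
from h import *
o=st();print(pl(o['eef_pos']))
R=qR(o['eef_rot']);t=o['eef_pos']+R@[.1033,0,-.0014];print('tip',pl(t),t[2])
d=snap('side','d18.png');pickle.dump((o,d),open('d18.pkl','wb'));crop(d,250,180,100,110,'d18c.png',7)
w=np.r_[wd(.0427,.115),.143]-o['eef_pos'];print('shift',R.T@w*1000)
"
```

```text
t 36.35 pos [ 0.6036 -0.0104  0.1438] yaw 1.717 tilt 4.13 F [-0.5  0.1 -1.9] T [-0.02  0.1  -0.02] open 0.29 q6 -1.962
[[ 0.04392814 -0.01468222]]
tip [[ 0.04993759 -0.01405363]] 0.0407133845334397
shift [  1.55417431 129.68008382  -0.60281767]
```

View pics/d18c.png

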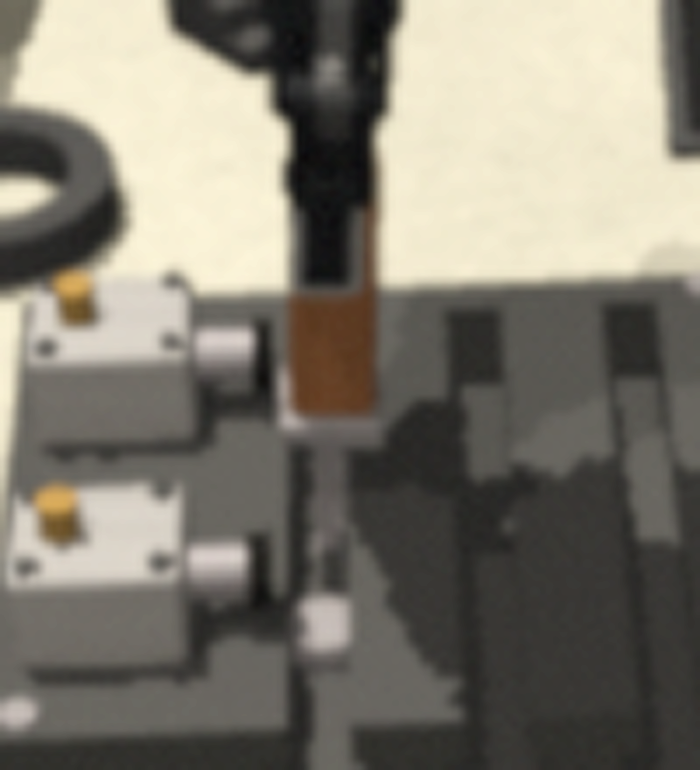

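Call:
{"op": "servo_tool", "data": {
  "targets": [
    [0, 0, 0, 0, 8, -1, -1],
    [0, 0, 0, 0, 18, -1, -1],
    [0, 0, 0, 0, 28, -1, -1],
    [0, 0, 0, 0, 38, -1, -1],
    [0, 0, 0, 0, 46, -1, -1],
    [0, 0, 0, 0, 54, -1, -1],
    [0, 0, 0, 0, 60, -1, -1],
    [0, 0, 0, 0, 64, -1, -1]
  ]
}}

```text
time_s: 37.4
eef_pos: [0.5932, 0.0531, 0.1441]
eef_rot: [0.73, -0.048, 0.68, 0.056]
wrist_force: [1.1, -0.3, -1.5]
opening: 0.301
```

```bash
python3 -c "
from h import *
o=st();print(pl(o['eef_pos']))
R=qR(o['eef_rot'])
d=snap('side','d19.png');crop(d,250,180,100,110,'d19c.png',7)
w=np.r_[wd(.0427,.115),.143]-o['eef_pos'];print('shift',R.T@w*1000)
"
```

```text
t 37.4 pos [0.5932 0.0531 0.1441] yaw 1.717 tilt 4.13 F [ 1.1 -0.3 -1.5] T [-0.18 -0.07  0.04] open 0.301 q6 -1.852
[[0.04259539 0.04960054]]
shift [ 1.52061244 65.39036125  0.37625606]
```

View pics/d19c.png

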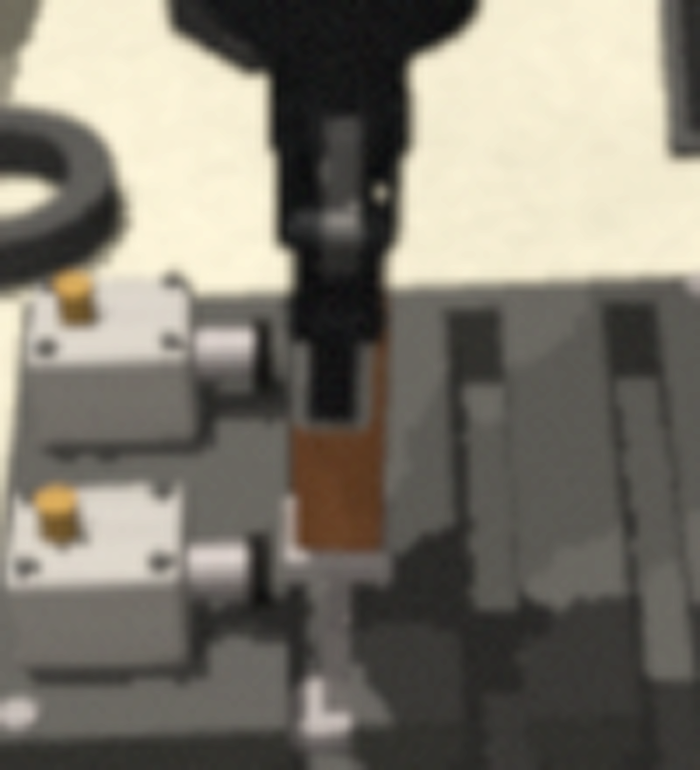

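Clear of the rod; slug moves ahead of the blade. Pushing on.

Call:
{"op": "servo_tool", "data": {
  "targets": [
    [0, 0, 0, 1, 8, 0, -1],
    [0, 0, 0, 1, 17, 0, -1],
    [0, 0, 0, 1, 26, 0, -1],
    [0, 0, 0, 1, 36, 0, -1],
    [0, 0, 0, 1, 46, 0, -1],
    [0, 0, 0, 1, 56, 0, -1],
    [0, 0, 0, 1, 66, 0, -1],
    [0, 0, 0, 1, 66, 0, -1]
  ]
}}

```text
time_s: 38.45
eef_pos: [0.5829, 0.1197, 0.1432]
eef_rot: [0.73, -0.048, 0.68, 0.056]
wrist_force: [-0.1, -0.3, -2.2]
opening: 0.298
```

Call:
{"op": "servo_tool", "data": {
  "targets": [
    [0, 0, 0, -30, 0, 0, -1],
    [0, 0, 0, -70, 0, 0, -1],
    [0, 0.07, 0, -90, 0, 0, -1],
    [0, 0.07, 0, -90, 0, -20, -1],
    [0, 0.07, 0, -90, 0, -40, -1],
    [0, 0.07, 0, -90, 0, -40, -1],
    [0, 0.07, 0, -90, 0, -40, -1],
    [0, 0.07, 0, -90, 0, -40, -1]
  ]
}}

```text
time_s: 39.45
eef_pos: [0.5379, 0.1123, 0.2302]
eef_rot: [0.705, -0.05, 0.705, 0.054]
wrist_force: [-0.4, 0.3, -2.9]
opening: 0.298
```

```bash
python3 -c "
from h import *
o=st();print(pl(o['eef_pos']))
d=snap('side','d20.png');pickle.dump((o,d),open('d20.pkl','wb'));crop(d,230,200,160,150,'d20c.png',5)
s=snap('scene','s20.png');pickle.dump((o,s),open('s20.pkl','wb'));crop(s,270,180,150,130,'s20c.png',5)
"
```

```text
t 39.45 pos [0.5379 0.1123 0.2302] yaw 1.718 tilt 0.37 F [-0.4  0.3 -2.9] T [ 0.02 -0.03  0.  ] open 0.298 q6 -1.734
[[-0.00386922  0.11599512]]
```

View pics/d20.png

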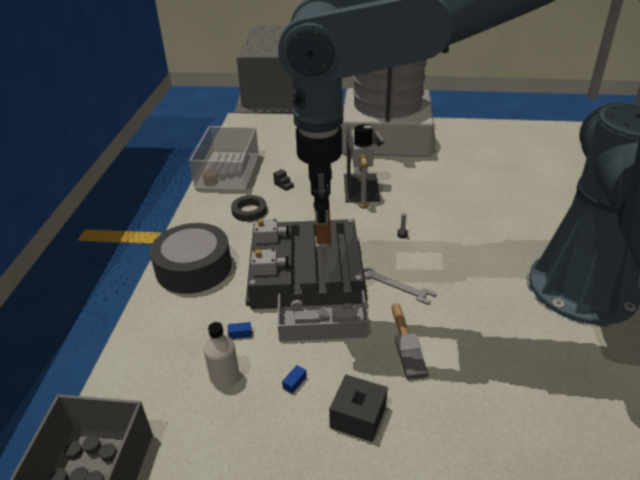

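View pics/d20c.png

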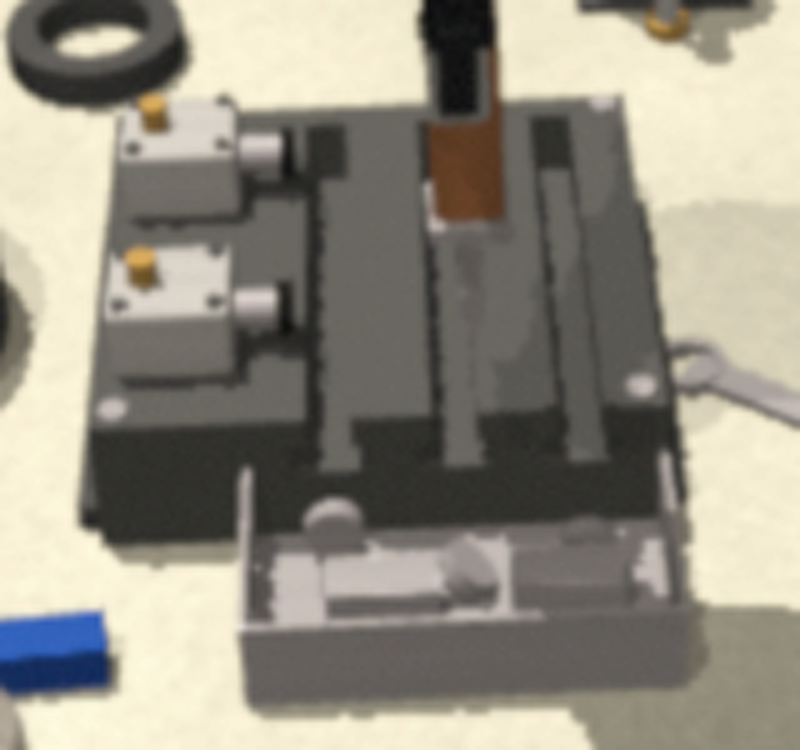

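View pics/s20c.png

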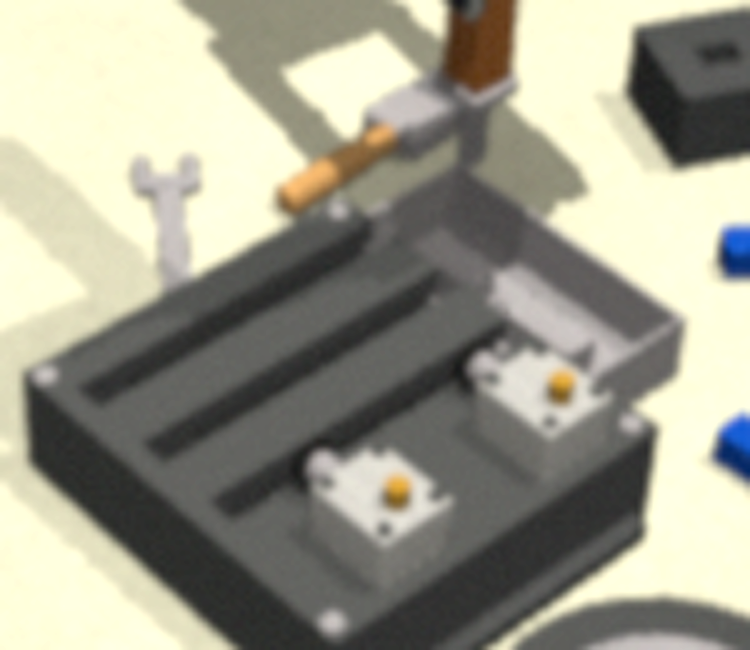

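```bash
python3 -c "
from h import *
_,d=ld('d20');_,s=ld('s20')
crop(d,310,340,100,110,'d20h.png',5);crop(s,380,160,80,70,'s20h.png',6)
"
```

```text
(no output)
```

View pics/d20h.png

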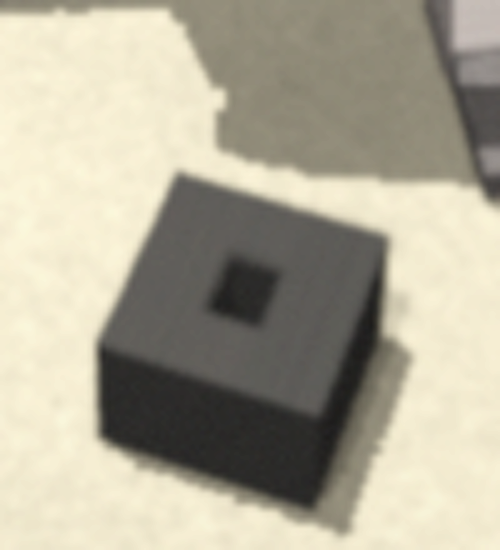

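View pics/s20h.png

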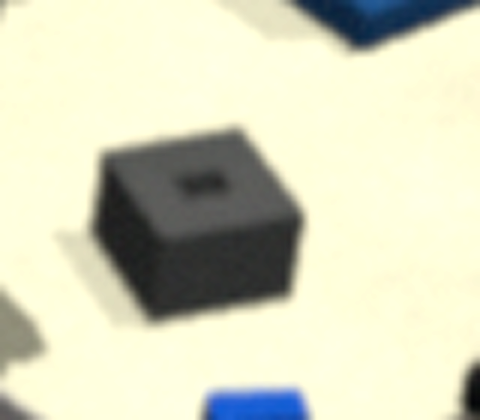

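```bash
python3 -c "
from h import *
go(.4578,.3542,.19,1.283)
"
```

```text
turn [ 0.436 -0.001 -0.006] shift [ 41.7 250.7 -43.5]
```

Call:
{"op": "servo_tool", "data": {
  "targets": [
    [0.06, 0, 0, 0, 40, -7, -1],
    [0.14, 0, 0, 5, 85, -15, -1],
    [0.22, 0, 0, 10, 130, -23, -1],
    [0.3, 0, 0, 15, 175, -31, -1],
    [0.38, 0, 0, 22, 215, -38, -1],
    [0.436, 0, -0.006, 32, 245, -43, -1],
    [0.436, 0, -0.006, 40, 251, -43.5, -1],
    [0.436, 0, -0.006, 42, 251, -43.5, -1]
  ]
}}

```text
time_s: 40.55
eef_pos: [0.4575, 0.3542, 0.1888]
eef_rot: [0.699, 0.101, 0.7, -0.101]
wrist_force: [0.2, -0.8, -2.4]
opening: 0.294
```

Call:
{"op": "servo_tool", "data": {
  "targets": [
    [0, 0, 0, 5, 0, 0, -1],
    [0, 0, 0, 10, 0, 0, -1],
    [0, 0, 0, 20, 0, 0, -1],
    [0, 0, 0, 25, 0, 0, -1],
    [0, 0, 0, 25, 0, 0, -1],
    [0, 0, 0, 25, 0, 0, -1],
    [0, 0, 0, 25, 0, 0, -1],
    [0, 0, 0, 25, 0, 0, -1]
  ]
}}

```text
time_s: 41.55
eef_pos: [0.4576, 0.3543, 0.1641]
eef_rot: [0.699, 0.101, 0.7, -0.101]
wrist_force: [-0.4, -0.5, -2.3]
opening: 0.298
```

```bash
python3 -c "
from h import *
o=st();go(.4578,.3542,.1093,1.283)
d=snap('side','d21.png');pickle.dump((o,d),open('d21.pkl','wb'));crop(d,310,300,100,150,'d21c.png',5)
s=snap('scene','s21.png');crop(s,370,130,100,100,'s21c.png',6)
"
```

```text
t 41.55 pos [0.4576 0.3543 0.1641] yaw 1.284 tilt 0.07 F [-0.4 -0.5 -2.3] T [ 0.01 -0.04 -0.  ] open 0.298 q6 -0.831
turn [ 0.001 -0.001  0.001] shift [54.8 -0.   0.3]
```

View pics/d21c.png

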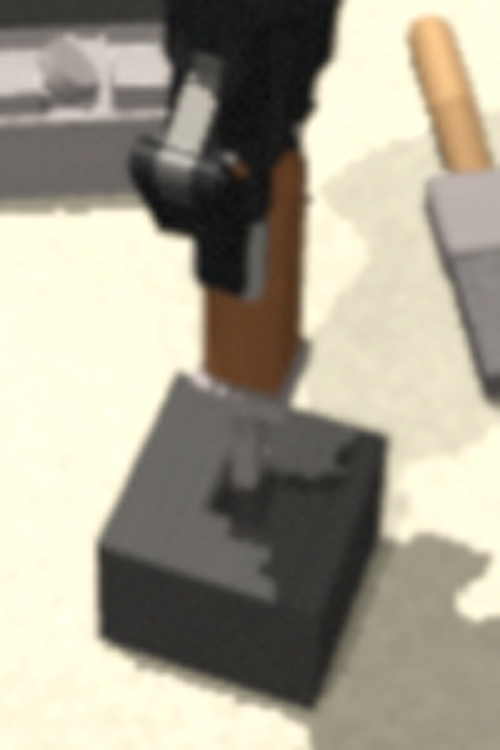

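View pics/s21c.png

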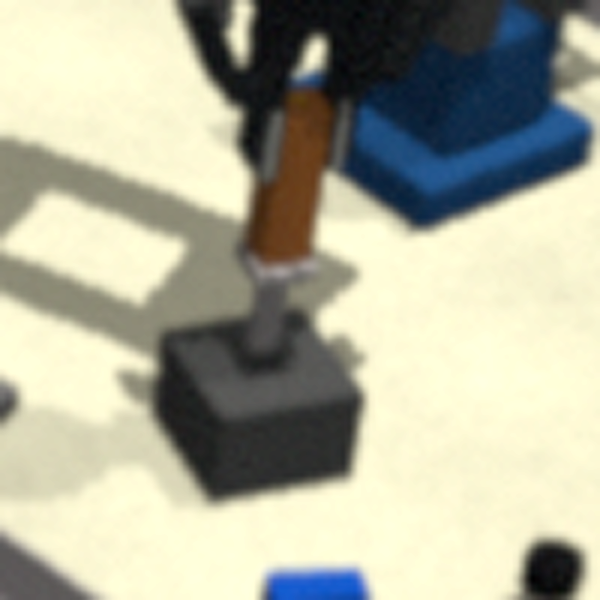

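Call:
{"op": "servo_tool", "data": {
  "targets": [
    [0, 0, 0, 6, 0, 0, -1],
    [0, 0, 0, 13, 0, 0, -1],
    [0, 0, 0, 20, 0, 0, -1],
    [0, 0, 0, 27, 0, 0, -1],
    [0, 0, 0, 34, 0, 0, -1],
    [0, 0, 0, 41, 0, 0, -1],
    [0, 0, 0, 47, 0, 0, -1],
    [0, 0, 0, 53, 0, 0, -1]
  ]
}}

```text
time_s: 42.65
eef_pos: [0.4574, 0.3543, 0.1106]
eef_rot: [0.699, 0.101, 0.7, -0.101]
wrist_force: [0.5, 0.2, -1.8]
opening: 0.296
```

Call:
{"op": "servo_tool", "data": {
  "targets": [
    [0, 0, 0, 1, 0, 0, -1],
    [0, 0, 0, 1, 0, 0, -1],
    [0, 0, 0, 1, 0, 0, 0.4],
    [0, 0, 0, 1, 0, 0, 0.4],
    [0, 0, 0, 1, 0, 0, 0.4],
    [0, 0, 0, 1, 0, 0, 0.4],
    [0, 0, 0, 1, 0, 0, 0.4],
    [0, 0, 0, 1, 0, 0, 0.4]
  ]
}}

```text
time_s: 43.65
eef_pos: [0.4575, 0.3543, 0.1096]
eef_rot: [0.699, 0.101, 0.7, -0.101]
wrist_force: [0.7, -0.0, 0.2]
opening: 0.703
```

Call:
{"op": "servo_tool", "data": {
  "targets": [
    [0, 0, 0, -15, 0, 0, 0.4],
    [0, 0, 0, -45, 0, 0, 0.4],
    [0, 0, 0, -100, 0, 0, 0.4],
    [0, 0, 0, -140, 0, 0, 0.4],
    [0, 0, 0, -150, -30, 10, 0.4],
    [0, 0, 0, -150, -80, 30, 0.4],
    [0, 0, 0, -150, -100, 40, 0.4],
    [0, 0, 0, -150, -100, 40, 0.4]
  ]
}}

```text
time_s: 44.65
eef_pos: [0.4683, 0.2459, 0.2609]
eef_rot: [0.7, 0.102, 0.7, -0.102]
wrist_force: [0.7, 0.1, -0.3]
opening: 0.699
```

```bash
python3 -c "
from h import *
o=st();go(.54,.05,.27,.14)
d=snap('side','d22.png');pickle.dump((o,d),open('d22.pkl','wb'));crop(d,310,340,100,110,'d22c.png',5)
s=snap('scene','s22.png');crop(s,380,150,70,80,'s22c.png',6)
"
```

```text
t 44.65 pos [0.4683 0.2459 0.2609] yaw 1.281 tilt 0.02 F [ 0.7  0.1 -0.3] T [ 0.02  0.   -0.02] open 0.699 q6 -1.023
turn [ 1.141  0.    -0.   ] shift [  -9.1 -167.3  124.6]
```

View pics/d22c.png

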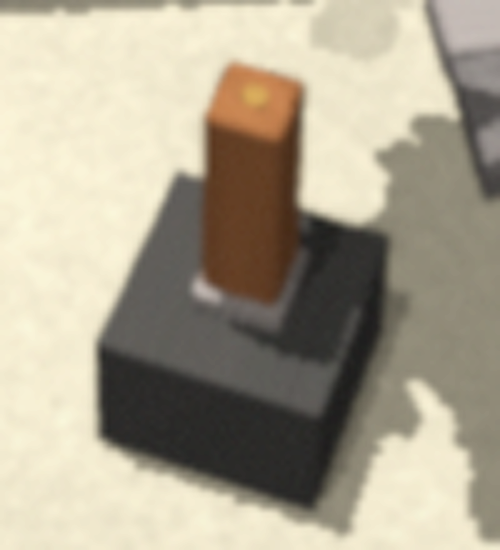

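View pics/s22c.png

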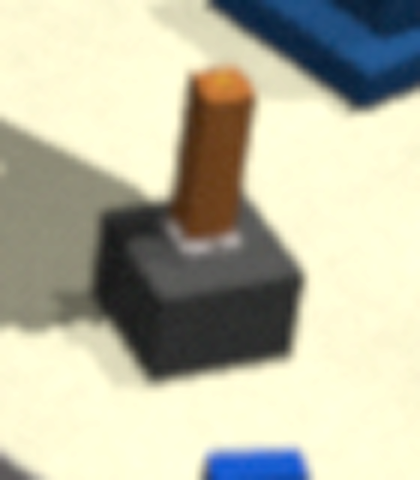

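The scraper is seated as it was at the start: handle top at (251,98) in the side crop. Next I'll look at the tray and slots from above.

Call:
{"op": "servo_tool", "data": {
  "targets": [
    [0.15, 0, 0, -5, -30, 20, 0.4],
    [0.3, 0, 0, -9, -70, 50, 0.4],
    [0.45, 0, 0, -9, -110, 80, 0.4],
    [0.6, 0, 0, -9, -150, 110, 0.4],
    [0.78, 0, 0, -9, -167, 125, 0.4],
    [0.95, 0, 0, -9, -167, 125, 0.4],
    [1.12, 0, 0, -9, -167, 125, 0.4],
    [1.14, 0, 0, -9, -167, 125, 0.4]
  ]
}}

```text
time_s: 45.75
eef_pos: [0.5407, 0.0529, 0.2695]
eef_rot: [0.535, 0.462, 0.535, -0.462]
wrist_force: [-0.0, 0.1, -0.3]
opening: 0.701
```

```bash
python3 -c "
from h import *
o=st();c=snap('wrist','w23.png');pickle.dump((o,c),open('w23.pkl','wb'));crop(c,210,90,230,210,'w23c.png',3.4)
go(.479,-.3255,.27,0)
"
```

```text
t 45.75 pos [0.5407 0.0529 0.2695] yaw 0.145 tilt 0.04 F [-0.   0.1 -0.3] T [ 0.   -0.02 -0.01] open 0.701 q6 -0.267
turn [ 0.146 -0.001  0.   ] shift [  -0.8 -116.1  365.3]
```

View pics/w23.png

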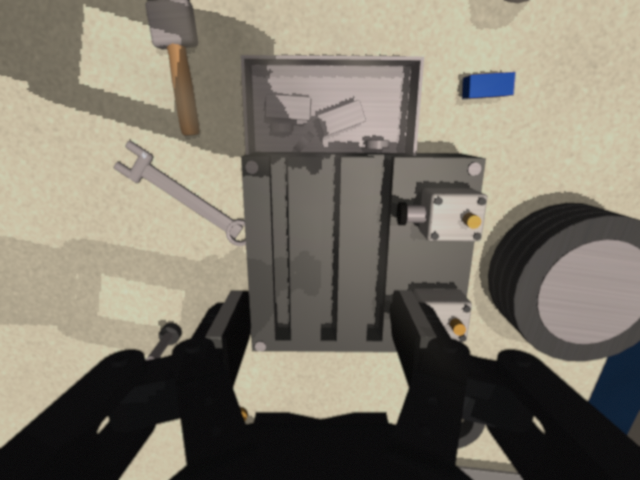

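```bash
python3 -c "
from h import *
o,c=ld('w23');crop(c,235,45,195,120,'w23t.png',4)
"
```

```text
(no output)
```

View pics/w23t.png

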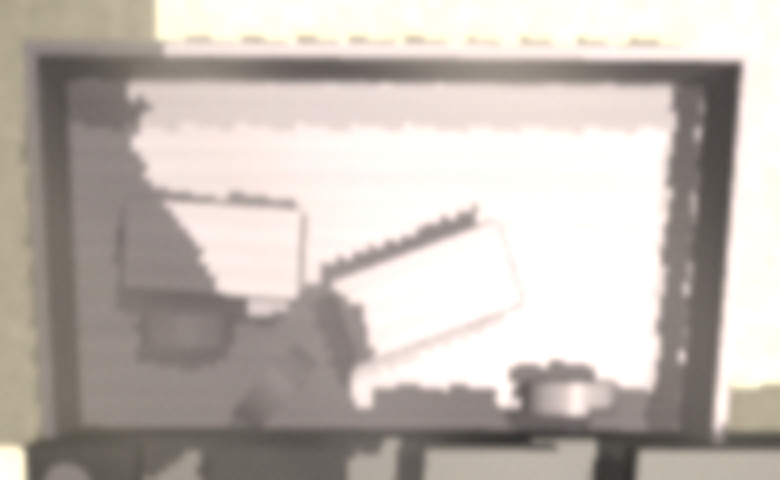

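View pics/w23c.png

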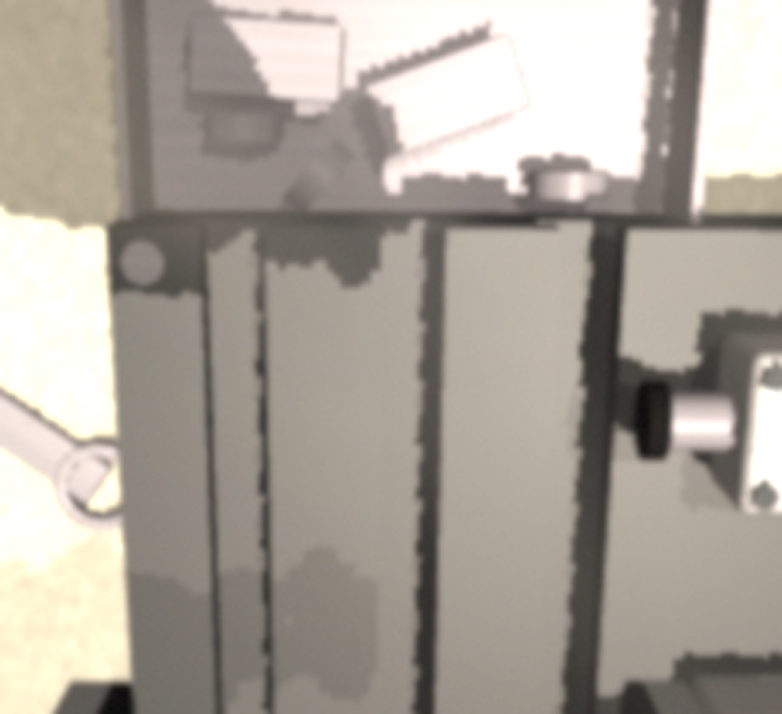

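```bash
python3 -c "
from h import *
go(.479,-.3255,.27,-1.5)
"
```

```text
turn [ 1.646e+00 -0.000e+00  1.000e-03] shift [  -0.8 -116.1  365.3]
```

Call:
{"op": "servo_tool", "data": {
  "targets": [
    [0.18, 0, 0, 0, -10, 40, 0.8],
    [0.36, 0, 0, 0, -30, 90, 1],
    [0.54, 0, 0, 0, -50, 145, 1],
    [0.72, 0, 0, 0, -70, 205, 1],
    [0.9, 0, 0, 0, -90, 265, 1],
    [1.08, 0, 0, 0, -110, 320, 1],
    [1.26, 0, 0, 0, -116, 365, 1],
    [1.44, 0, 0, 0, -116, 365, 1]
  ]
}}

```text
time_s: 46.8
eef_pos: [0.4787, -0.3281, 0.269]
eef_rot: [-0.096, -0.7, -0.096, 0.701]
wrist_force: [0.2, 0.6, -0.5]
opening: 1.002
```

```bash
python3 -c "
from h import *
st();go(.479,-.325,.163,-1.5)
"
```

```text
t 46.8 pos [ 0.4787 -0.3281  0.269 ] yaw -1.3 tilt 0.03 F [ 0.2  0.6 -0.5] T [0.01 0.02 0.  ] open 1.002 q6 0.495
turn [0.2 0.  0. ] shift [106.   -2.9  -1.1]
```

Call:
{"op": "servo_tool", "data": {
  "targets": [
    [0.15, 0, 0, 5, -3, -1, 1],
    [0.2, 0, 0, 20, -3, -1, 1],
    [0.2, 0, 0, 60, -3, -1, 1],
    [0.2, 0, 0, 100, -3, -1, 1],
    [0.2, 0, 0, 106, -3, -1, 1],
    [0.2, 0, 0, 106, -3, -1, 1],
    [0.2, 0, 0, 106, -3, -1, -1],
    [0.2, 0, 0, 106, -3, -1, -1]
  ]
}}

```text
time_s: 47.8
eef_pos: [0.4796, -0.3257, 0.1647]
eef_rot: [0.026, 0.707, 0.025, -0.706]
wrist_force: [-0.6, 0.4, 0.5]
opening: 0.603
```

Call:
{"op": "servo_tool", "data": {
  "targets": [
    [0, 0, 0, 0, 0, 0, -1],
    [0, 0, 0, 0, 0, 0, -1],
    [0, 0, 0, 0, 0, 0, -1],
    [0, 0, 0, 0, 0, 0, -1],
    [0, 0, 0, 0, 0, 0, -1],
    [0, 0, 0, 0, 0, 0, -1],
    [0, 0, 0, 0, 0, 0, -1],
    [0, 0, 0, 0, 0, 0, -1]
  ]
}}

```text
time_s: 48.8
eef_pos: [0.4796, -0.3256, 0.1651]
eef_rot: [0.026, 0.707, 0.025, -0.706]
wrist_force: [-2.3, 2.8, 5.4]
opening: 0.481
```

Call:
{"op": "servo_tool", "data": {
  "targets": [
    [0, 0, 0, -5, 0, 0, -1],
    [0, 0, 0, -10, 0, 0, -1],
    [0, 0, 0, -15, 0, 0, -1],
    [0, 0, 0, -17, 0, 0, -1],
    [0, 0, 0, -17, 0, 0, -1],
    [0, 0, 0, -17, 0, 0, -1],
    [0, 0, 0, -17, 0, 0, -1],
    [0, 0, 0, -17, 0, 0, -1]
  ]
}}

```text
time_s: 49.8
eef_pos: [0.4792, -0.3254, 0.1777]
eef_rot: [0.025, 0.707, 0.025, -0.707]
wrist_force: [9.3, -7.5, -29.1]
opening: 0.483
```

Call:
{"op": "servo_tool", "data": {
  "targets": [
    [-0.15, 0, 0, 0, 0, 0, -1],
    [-0.32, 0, 0, 0, 0, 0, -1],
    [-0.5, 0, 0, 0, 0, 0, -1],
    [-0.68, 0, 0, 0, 0, 0, -1],
    [-0.86, 0, 0, 0, 0, 0, -1],
    [-1.04, 0, 0, 0, 0, 0, -1],
    [-1.2, 0, 0, 0, 0, 0, -1],
    [-1.3, 0, 0, 0, 0, 0, -1]
  ]
}}

```text
time_s: 50.8
eef_pos: [0.4796, -0.3256, 0.1773]
eef_rot: [0.449, 0.547, 0.448, -0.546]
wrist_force: [4.0, -0.7, -8.3]
opening: 0.48
```

Call:
{"op": "servo_tool", "data": {
  "targets": [
    [-0.12, 0, 0, 0, 0, 0, -1],
    [-0.24, 0, 0, 0, 0, 0, -1],
    [-0.32, 0, 0, 0, 0, 0, -1],
    [-0.36, 0, 0, 0, 0, 0, -1],
    [-0.36, 0, 0, 0, 0, 0, -1],
    [-0.36, 0, 0, 0, 0, 0, -1],
    [-0.36, 0, 0, 0, 0, 0, -1],
    [-0.36, 0, 0, 0, 0, 0, -1]
  ]
}}

```text
time_s: 51.8
eef_pos: [0.4797, -0.3256, 0.1773]
eef_rot: [0.54, 0.458, 0.538, -0.457]
wrist_force: [2.5, -0.5, -4.5]
opening: 0.485
```

```bash
python3 -c "
from h import *
st()
"
```

```text
t 51.8 pos [ 0.4797 -0.3256  0.1773] yaw 0.163 tilt 0.1 F [ 2.5 -0.5 -4.5] T [-0.11 -0.4  -1.9 ] open 0.485 q6 -0.965
```

Against the stop with torque −1.9 N m. Now push it down and release.

Call:
{"op": "servo_tool", "data": {
  "targets": [
    [0.03, 0, 0, 0, 0, 0, -1],
    [0.03, 0, 0, 5, 0, 0, -1],
    [0.03, 0, 0, 9, 0, 0, -1],
    [0.03, 0, 0, 13, 0, 0, -1],
    [0.03, 0, 0, 15, 0, 0, -1],
    [0.03, 0, 0, 16, 0, 0, -1],
    [0.03, 0, 0, 16, 0, 0, -1],
    [0.03, 0, 0, 16, 0, 0, -1]
  ]
}}

```text
time_s: 52.8
eef_pos: [0.4799, -0.326, 0.1649]
eef_rot: [0.533, 0.465, 0.531, -0.466]
wrist_force: [-8.7, 6.9, 24.3]
opening: 0.48
```

Call:
{"op": "servo_tool", "data": {
  "targets": [
    [0, 0, 0, 0, 0, 0, 0.4],
    [0, 0, 0, 0, 0, 0, 1],
    [0, 0, 0, 0, 0, 0, 1],
    [0, 0, 0, -10, 0, 0, 1],
    [0, 0, 0, -60, 0, 0, 1],
    [0, 0, 0, -120, 0, 0, 1],
    [0, 0, 0, -140, 0, -50, 1],
    [0, 0, 0, -140, 0, -60, 1]
  ]
}}

```text
time_s: 53.8
eef_pos: [0.4724, -0.2651, 0.308]
eef_rot: [0.536, 0.465, 0.53, -0.465]
wrist_force: [1.3, -0.6, -0.5]
opening: 1.004
```

```bash
python3 -c "
from h import *
o=st();d=snap('side','d25.png');s=snap('scene','s25.png');crop(s,140,225,100,110,'s25v.png',5);crop(d,325,110,80,110,'d25v.png',5)
crop(d,230,200,160,150,'d25t.png',5)
"
```

```text
t 53.8 pos [ 0.4724 -0.2651  0.308 ] yaw 0.135 tilt 0.46 F [ 1.3 -0.6 -0.5] T [-0.   -0.03  0.05] open 1.004 q6 -0.866
```

View pics/s25v.png

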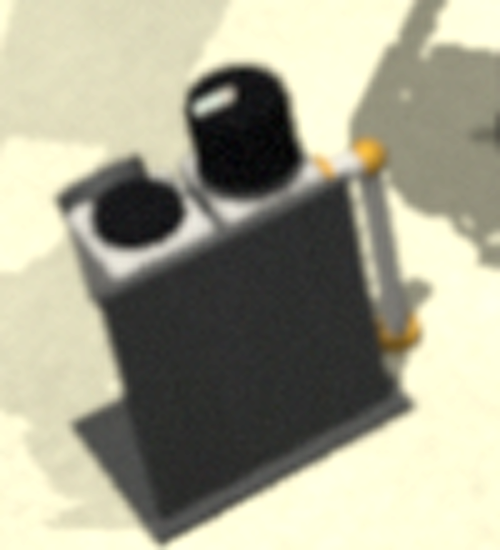

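View pics/d25.png

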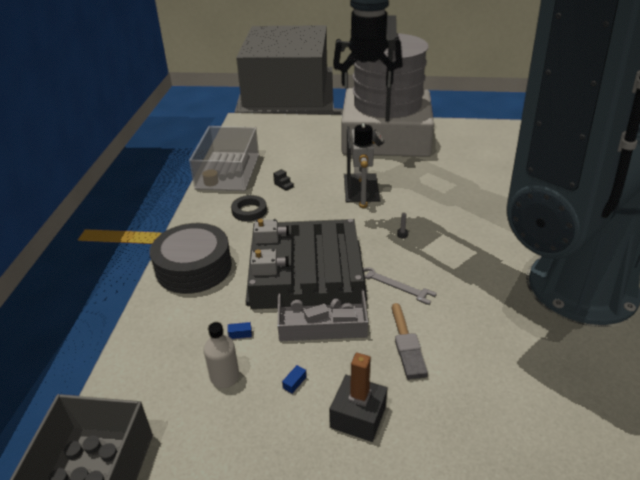

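View pics/d25t.png

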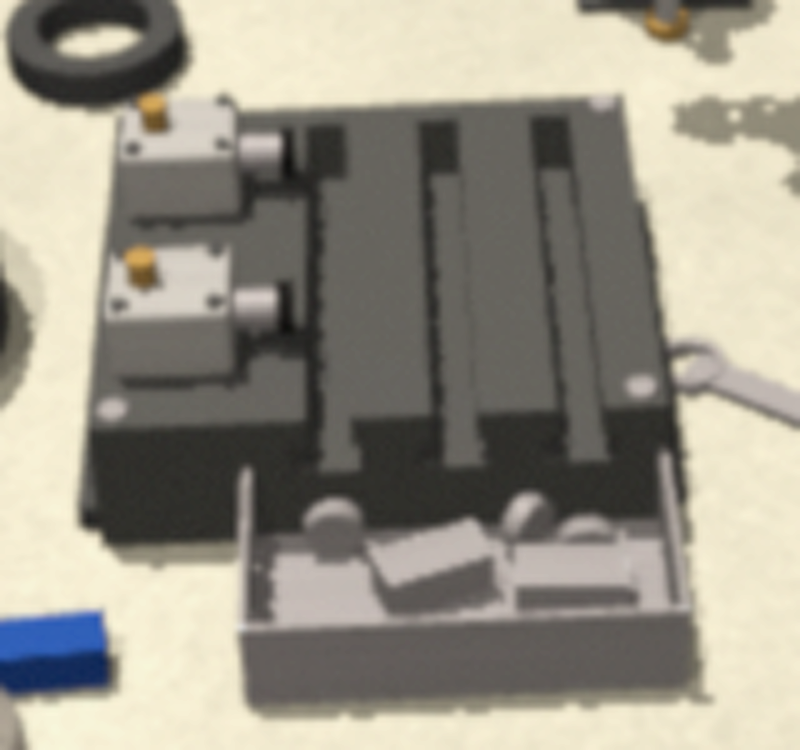

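View pics/d25v.png

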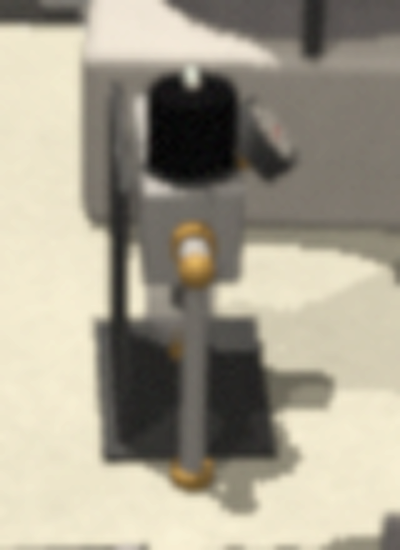

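All checks look right, so I'm handing in.

```bash
python3 -c "
from h import *
o=st();print(np.abs(o['dq']).max());print(ctrl.hand_in())"
```

```text
t 53.9 pos [ 0.4717 -0.2654  0.3051] yaw 0.135 tilt 0.22 F [-0.6 -0.3 -0.1] T [-0.02  0.02 -0.  ] open 1.003 q6 -0.867
0.04096243903626606
the job is handed in; nothing more can be done
None
```

The job is done and handed in at 53.9 s of the 208 s allowed. `hand_in()` gives no verdict, so the results below come from my last pictures and readings.

What I did, in order:
1. I pulled the knob up, turned it clockwise to its stop and locked it down, shutting the air off.
2. I moved both bar ends into the tray.
3. I drove the three lodged slugs, one in each slot, out into the tray with the scraper. In the slot beside the cylinder rods I tilted the scraper about 4° to keep it clear of them.
4. I put the scraper back in its block.
5. I turned the air on again and locked the knob down.

What the last checks showed:
- **Slots and tray:** All three slots are empty, and both bar ends and all three slugs are in the tray.
- **Scraper:** It stands upright in its block, which has not moved.
- **Valve:** The knob is down, with its ridge pointing to the filter as it did at the start.
- **Bench:** The other things on the bench look unmoved, and the arm is clear of everything.

Two things in the tray are not as I left or expected them:
- **Slugs:** All three rest on edge or leaning rather than flat, at about 12 mm centre height by estimate, under the 32 mm limit. I did not measure this directly.
- **Bar end:** One turned inside the tray after I put it down, probably pushed by a slug. It is still inside.

While I set down the second bar end, the wrist force reached about 13 N sideways. I did not find the cause; it was gone once the gripper lifted clear.

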